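# Put the sprig mould away and ease the spring lid shut

### The job

Take the plaster sprig mould lying on the right near the small wooden stamp, set it gently down flat inside the open plywood mould box and let go of it while the lid still stands open. Then pull the lid forward off its hold-open catch, ease it down slowly against its closing spring without letting it slam, and press it fully shut so that the side catch clicks over it. Leave the stamp standing where it is.

Things in the scene. Friction and masses are not known exactly. Their poses are not given: they have to be found in the camera images.
- mould_center (a point): Centre (half-way up, 12 mm above its underside) of the loose plaster sprig mould, a white block 62 mm (its x) by 51 mm (its y) by 20 mm high with a relief up to 24 mm on top; about 85 g; z up. It starts flat on the table; grasp it across its 51 mm width.
- stamp_center (a point): Centre, half-way up, of the loose bystander: a turned wooden stamp 26 mm across and 67 mm tall, standing upright on the table; leave it alone.
- mould_box: Plywood mould box, fixed to the table: outside 140 mm (x) by 200 mm (y), inside 128 x 188 mm, rim 62 mm high, floor top 6 mm above the table. Origin under its centre at table height; x points from its front to the hinge side, y to the left, z up. Two steel catch brackets stand beside its side walls, 100 to 135 mm from its centre line.
- box_spot (a point): Point on the top of the box's inner floor, 10 mm in front of its centre: a good place for the mould's underside, clear of the standing lid.
- lid (a joint): Lid angle, rad: 0 shut (level), about 1.77 standing open on the hold-open catch at the start. Hinged at the back along the box's y, it closes towards the front. Once off that catch, spring and weight drive it shut (1 to 2.5 N at the bar); let go, it slams within half a second. Under 1 rad/s (0.18 m/s at the bar) is gentle. Left to rest it stays ajar at about 0.13 on the closing catch.
- lid_bar (a point): Middle of the lid's bar handle: round steel bar 10 mm thick along the box's y, straight for 110 mm, in the plane of the lid, clear gap to its free edge 30 mm, 177 mm from the hinge line. It can turn between gripper pads. 241 mm above the table with the lid open, 68 mm shut. Its x axis points from bar to hinge.
- lid_hinge (a point): Middle of the lid's hinge line: 72 mm behind the box's centre (+x) and 68 mm above the table. The lid is an 8 mm plywood board; its free edge is 142 mm from this line.
- catch (a joint): Closing catch: sprung nose on a bracket at the right (-y) wall, at box x = -38 mm, 88 mm high at most. Value in m: 0 fully out; pushed in up to 5 mm while the lid's pin passes, then it springs out over the pin and blocks the lid from rising. Pressing the lid past it from 0.13 rad takes 3 to 5 N downward at the bar.
- stay_catch (a joint): Hold-open catch: sprung nose on a bracket at the left (+y) wall by the hinge, at box x = +76 mm, 140 mm high at most. Value in m: 0 fully out, pushed in up to 5 mm as the lid's pin passes. About 3 N forward at the lid's bar pulls the lid off it, within the first 0.15 rad of closing.
Not all that is in view belongs to the job. What is meant by the part that bears mould_center is not blue, green or purple, and is the smaller of those in its own colour.

How it is judged:
By the outcome, as a careful person would: the job done as asked, in the order asked, and still so for the second after the job is handed in, with the robot touching nothing.
It also fails if it takes over 67 s, if anything falls off the work surface, if the arm or the gripper's body presses on something with over 40 N, if the wrist force passes 120 N, or if a joint passes its speed limit or range.

### The arm

A 6-joint arm with a two-finger parallel gripper is mounted at the origin on the work surface; the furniture and walls round the work are solid. World frame = base frame: x ahead of the robot, y to its left, z up, the work surface at z = 0. Lengths are in m, angles in degrees, forces in N, time in s.
With the tool pointing down it reaches from about 0.25 to 0.725 m from the base axis. Payload 9.7 kg.
Tool frame: the origin (TCP) lies midway between the tips of the shut fingers; the grasp point (between the pads) lies 19 mm behind it; z points along the fingers, y is the direction in which the jaws open and shut (so a half turn about z gives the same grasp; the last joint's range is limited). The gripper opens to 85 mm and grips with 20 to 120 N. Pads are 22 mm wide; open, the fingers measure 114 mm over their backs; the gripper's body (76 mm by 85 mm) begins 54 mm behind the grasp point. The pads swing forward as they close: fully open they stand 13 mm farther back than shut.
Start: joints at [-71.963, 4.979, 10.078, 95.1, 0, 90], TCP at [0.17, -0.523, 0.2] pointing down, gripper open.
Joint ranges: [-179.16, 179.16], [-48.56, 103.87], [-65.8, 70.77], [-126.05, 130.52], [-82.76, 87.17], [-180, 180]. Speed limits (degrees/s): [127.2, 127.2, 147.25, 180, 180, 180].

### API

Orientations are given as [roll, pitch, yaw] about the fixed x, y, z axes, in that order (R = Rz(yaw) Ry(pitch) Rx(roll)).
In Python, from workcell import get_obs, camera, get_calibration, job_done gives the robot as it stands.
- The arm moves only by the tool play_rows, never from a script. Its argument "commands" is text: rows parted by semicolons, each of 5 numbers parted by spaces: the opening, from 0 (shut) to 1 (fully open), then the shift along the world's x, y, z in mm, then the turn about the world's z in degrees. A call has 1 to 10 rows; each row is the pose to reach, as a shift and turn from the pose commanded when the call began; what a row does not reach only later rows make up. A row lasts 1/12 s, in which the tool goes at most 41.7 mm and 7.16 degrees, less where a joint would pass 70% of its speed; a pose out of reach is approached as far as the arm can. A call with a gripper value outside its range is refused whole. The fingers move at their own pace and stop on an object; "force" is the grip in N (left out, the last holds). Time passes only in rows, so rows that repeat a pose let the fingers close. It gives the time, the measured TCP pose, the force and the opening at its end, in the units of the state.
- get_obs(): the state, without advancing time (a new reading comes with each control period).
- camera(name): name is "scene" or "top" or "wrist"; returns the picture (400x640x3 uint8, red, green, blue); there is no depth.
- get_calibration(name): a dict with "fx", "fy", "cx", "cy" (pixels), "k1" (the pictures are not rectified: a ray, as slopes to the right and down, at radius r is drawn at 1 + k1 r^2 times it, then the intrinsics apply), "eye" and "attitude" of the camera in the world; the wrist camera has in their place "mount" (4x4, takes a point from camera to tool coordinates, whose origin is the TCP and whose axes are the flange's). Camera axes: x right, y down, z forward; pixel columns grow to the right and rows downward; lengths in m; the calibration is good to about 2 mm. A picture is of the moment at which its call begins: read the wrist's pose just before it. get_calibration takes no time and is no camera call.
- job_done(): hands the job in, once; it reports no verdict.
The state is a dict: "time": time; "q": joint angles; "qd": joint speeds; "joint_efforts": joint torques, N m; "ee_pos": TCP position; "tcp_rot": TCP orientation; "wrist_force": force on the tool from outside, world axes, zero at the start; "torque": the same for the moment, N m; "opening": finger opening in m.
Only numpy, scipy, OpenCV 4.12 (cv2) and the standard library are available. Lean on these libraries where they do the work, as an engineer would, in place of code of your own. Each camera call takes 0.05 s, during which the arm holds its last target.

## Working session

There is one attempt and no reset: what is moved stays moved. The work goes in short steps, Python scripts to look and compute and a tool call to move; the robot and the scene stay as the last step left them, time stands still between calls to the robot, and variables do not carry over. Pictures are saved under pics/ and viewed, and the job is handed in when it is done.

Besides the shell and the picture viewer there is one more tool, called by a JSON object that holds its "op" and its "data", one argument or row to a line. play_rows: Moves the arm, as the interface text tells. Its arguments: {"type":"object","properties":{"commands":{"type":"string"},"force":{"type":"number"}},"required":["commands"]}

```bash
mkdir -p pics; python3 - <<'E'
from workcell import *
import cv2
o=get_obs();print(o)
for n in("scene","top","wrist"):
    cv2.imwrite(f"pics/{n}0.png",camera(n)[:,:,::-1]); print(n,get_calibration(n))
E
```

```text
{'time': 0.0, 'q': array([-7.19625954e+01,  5.00986595e+00,  1.00334058e+01,  9.51005610e+01,
       -3.15946365e-04,  9.00005532e+01]), 'qd': array([ 0.05528148,  0.00640241,  0.05450705,  0.03351975,  0.12394124,
       -0.06482083]), 'joint_efforts': array([-8.41813307e-04, -5.20382988e+01,  4.64809513e+01,  1.60295691e-02,
       -3.11749474e-06, -1.84142834e-06]), 'ee_pos': array([ 0.17021035, -0.52269789,  0.19938556]), 'tcp_rot': array([-1.79922979e+02,  3.16689735e-04,  1.80368518e+01]), 'wrist_force': array([-0.28220121,  0.27550305,  0.62200236]), 'torque': array([-0.02345386, -0.01220585, -0.04168584]), 'opening': 0.08552411369567088}
scene {'fx': 520.5451676300356, 'fy': 520.5451676300356, 'cx': 324.6153886073567, 'cy': 199.14929509924102, 'k1': -0.07451990562217227, 'eye': array([-0.28612348,  0.79866258,  0.79692714]), 'attitude': array([-121.53105573,   -0.54161692, -135.8425598 ])}
top {'fx': 414.480393946286, 'fy': 414.480393946286, 'cx': 323.1139716619321, 'cy': 200.51348733667467, 'k1': 0.008902726722060652, 'eye': array([ 0.31499664, -0.03792394,  1.23296351]), 'attitude': array([-1.71593623e+02, -1.38086981e-01, -9.10587549e+01])}
wrist {'fx': 328.4226656562829, 'fy': 328.4226656562829, 'cx': 313.53207306569834, 'cy': 202.2728990492549, 'k1': -0.03061866747296835, 'mount': array([[-1.06020577e-04, -9.44277475e-01, -3.29150480e-01,
         8.43722572e-02],
       [ 9.99999872e-01, -2.63244784e-04,  4.33101471e-04,
         2.59308960e-04],
       [-4.95615110e-04, -3.29150392e-01,  9.44277382e-01,
        -1.73044843e-01],
       [ 0.00000000e+00,  0.00000000e+00,  0.00000000e+00,
         1.00000000e+00]])}
```

View pics/scene0.png

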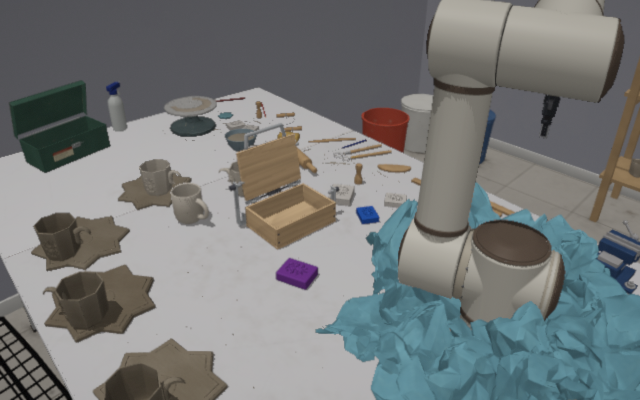

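View pics/top0.png

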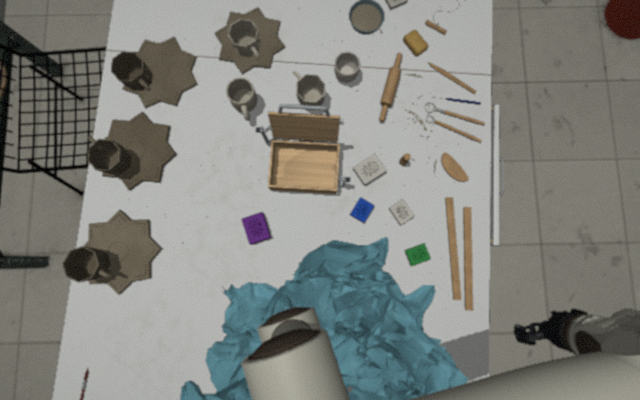

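View pics/wrist0.png

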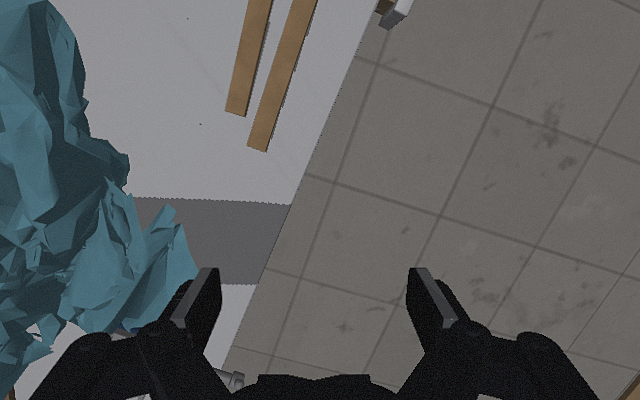

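```bash
cat > h.py <<'E'
import numpy as np, cv2
from scipy.spatial.transform import Rotation as R
from workcell import *
def cam(n,o=None):
    c=get_calibration(n)
    if n=="wrist":
        M=np.array(c["mount"]); Rt=R.from_euler('xyz',o["tcp_rot"],degrees=True).as_matrix()
        return c,Rt@M[:3,:3],o["ee_pos"]+Rt@M[:3,3]
    return c,R.from_euler('xyz',c["attitude"],degrees=True).as_matrix(),np.array(c["eye"])
def ray(n,uv,o=None):
    c,Rm,e=cam(n,o)
    d=np.array([(uv[0]-c["cx"])/c["fx"],(uv[1]-c["cy"])/c["fy"]]); s=d.copy()
    for _ in range(20): s=d/(1+c["k1"]*(s@s))
    v=Rm@np.array([s[0],s[1],1]); return e,v
def onz(n,uv,z,o=None):
    e,v=ray(n,uv,o); return e+v*(z-e[2])/v[2]
def proj(n,p,o=None):
    c,Rm,e=cam(n,o); q=Rm.T@(np.array(p)-e); s=q[:2]/q[2]; s=s*(1+c["k1"]*(s@s))
    return np.array([c["fx"]*s[0]+c["cx"],c["fy"]*s[1]+c["cy"]])
def crop(f,x0,y0,x1,y1,k,out):
    im=cv2.imread(f)[y0:y1,x0:x1]; cv2.imwrite(out,cv2.resize(im,None,fx=k,fy=k,interpolation=cv2.INTER_CUBIC))
E
python3 - <<'E'
from h import *
crop("pics/top0.png",245,95,445,235,4,"pics/c1.png")
crop("pics/scene0.png",220,115,420,255,4,"pics/c2.png")
for p in [(370,169),(401,211),(405,159)]: print(onz("top",p,.02))
E
```

```text
[ 0.5869258  -0.18619046  0.02      ]
[ 0.45876408 -0.27312497  0.02      ]
[ 0.61570014 -0.29233844  0.02      ]
```

View pics/c1.png

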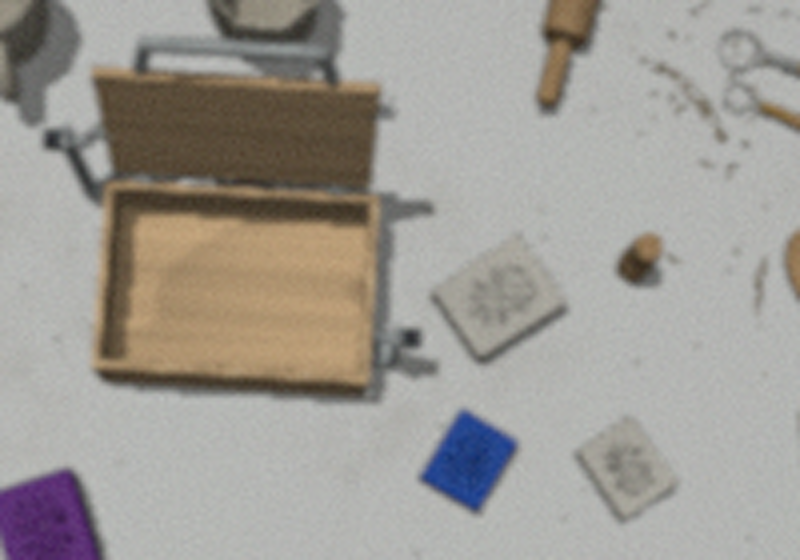

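View pics/c2.png

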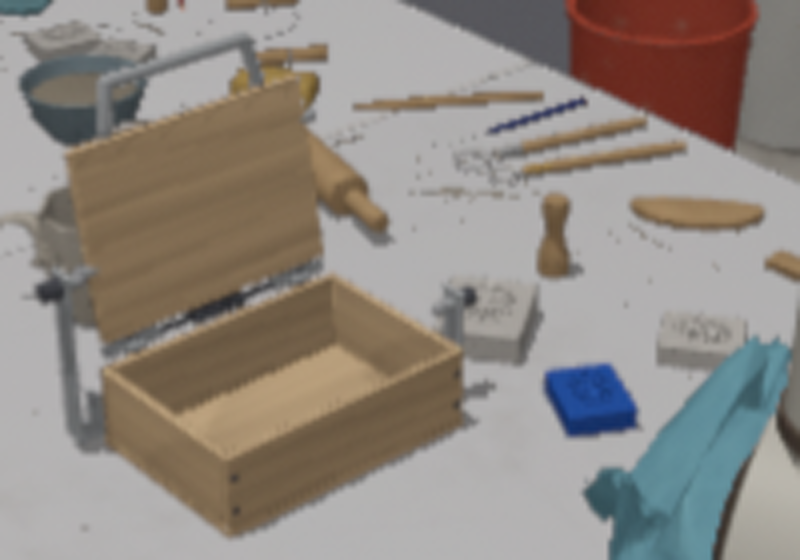

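The candidates for the mould, by pixel in the top view, are:
- large white (370,169)
- small white (401,211)
- blue (362,210)
- green (417,254)
- purple (256,228)

By the description it is the small white block at (401,211). The stamp is at (405,159).

```bash
python3 - <<'E'
from h import *
f=lambda p:(245+p[0]/4-.375,95+p[1]/4-.375)
C=np.array([onz("top",f(p),.02) for p in [(575,456),(627,415),(679,485),(626,521)]])
print(C.round(4),C.mean(0)); d=np.roll(C,-1,0)-C; print(np.linalg.norm(d,axis=1),np.degrees(np.arctan2(d[:,1],d[:,0])))
B=np.array([onz("top",f(p),.062) for p in [(95,371),(106,184),(381,196),(368,387)]])
print(B.round(4),B.mean(0)); d=np.roll(B,-1,0)-B; print(np.linalg.norm(d,axis=1),np.degrees(np.arctan2(d[:,1],d[:,0])))
print(onz("top",f((232,45)),.241),onz("top",f((640,265)),.03))
crop("pics/top0.png",345,190,445,270,8,"pics/c3.png")
E
```

```text
[[ 0.4665 -0.2362  0.02  ]
 [ 0.4964 -0.276   0.02  ]
 [ 0.4436 -0.3118  0.02  ]
 [ 0.4178 -0.2716  0.02  ]] [ 0.45606796 -0.27389549  0.02      ]
[0.04972715 0.06376953 0.04777296 0.06019193] [ -53.07332236 -145.81128255  122.71020532   36.01029183]
[[ 0.5289  0.1123  0.062 ]
 [ 0.6672  0.1044  0.062 ]
 [ 0.6547 -0.0959  0.062 ]
 [ 0.5137 -0.0831  0.062 ]] [0.5911251  0.00941748 0.062     ]
[0.13856439 0.20066296 0.14151185 0.19603907] [ -3.28018551 -93.5898911  174.83236736  85.5637186 ]
[0.70178404 0.00381286 0.241     ] [ 0.60752082 -0.28885619  0.03      ]
```

View pics/c3.png

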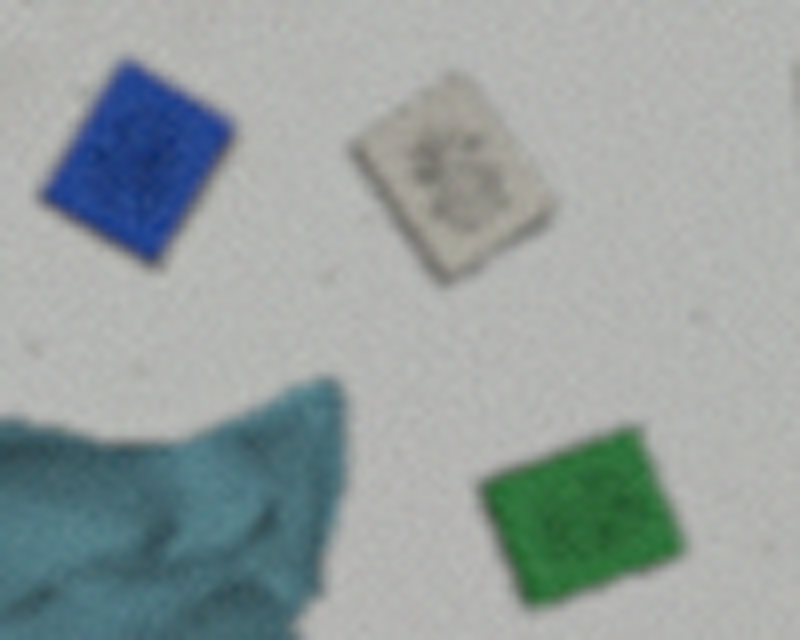

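{"op": "play_rows", "data": {
  "commands": "1 28 25 0 2; 1 57 50 0 4; 1 86 75 0 6; 1 115 100 0 8; 1 143 125 0 10; 1 172 150 0 12; 1 200 174 0 14; 1 229 199 0 16; 1 258 224 0 17; 1 286 249 -20 17"
}}

```text
time: 0.98
ee_pos: [0.4581, -0.2735, 0.1834]
tcp_rot: [179.7, -0.1, 35.1]
wrist_force: [1.4, -1.0, -0.2]
opening: 0.0852
```

{"op": "play_rows", "data": {
  "commands": "1 0 0 -20 0; 1 0 0 -40 0;1 0 0 -60 0;1 0 0 -60 0"
}}

```text
time: 1.32
ee_pos: [0.4543, -0.2731, 0.1162]
tcp_rot: [-179.7, 0.1, 35.1]
wrist_force: [-1.4, -0.3, -0.3]
opening: 0.0856
```

```bash
python3 - <<'E'
from h import *
import pickle
o=get_obs();im=camera("wrist");pickle.dump(o,open("o1.pkl","wb"))
print(o["time"],o["ee_pos"],o["tcp_rot"],proj("wrist",(.456,-.274,.02),o))
cv2.imwrite("pics/w1.png",im[:,:,::-1])
E
```

```text
1.3167 [ 0.4542515  -0.2731177   0.11624455] [-1.79677482e+02  1.44127232e-01  3.50823197e+01] [315.9668799  190.44195184]
```

View pics/w1.png

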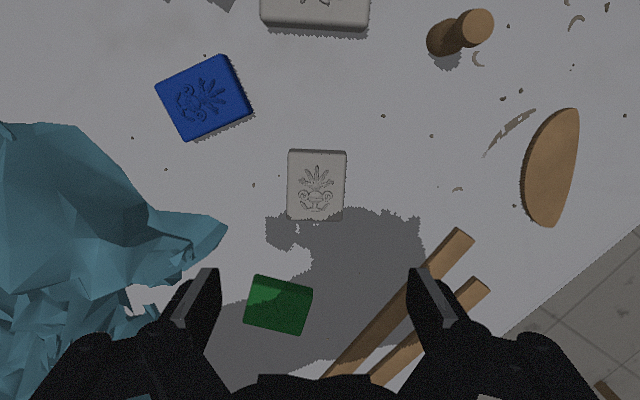

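```bash
python3 - <<'E'
from h import *
import pickle
crop("pics/w1.png",266,130,366,240,5,"pics/c4.png")
o=get_obs(); print(o["ee_pos"],o["tcp_rot"])
E
```

```text
[ 0.45466877 -0.27365964  0.11861894] [-1.79795021e+02  9.33440190e-02  3.50548056e+01]
```

View pics/c4.png

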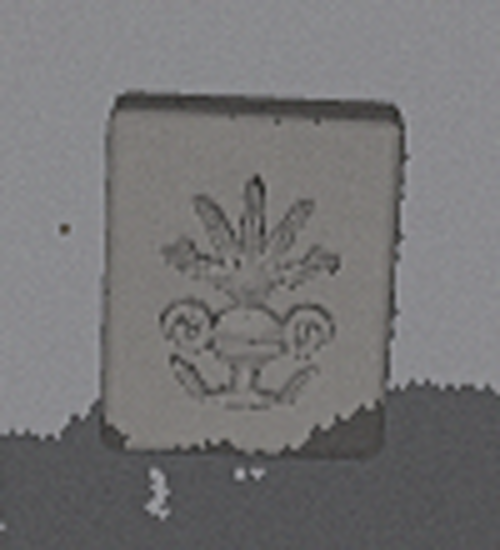

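```bash
python3 - <<'E'
from h import *
import pickle
o=pickle.load(open("o1.pkl","rb"))
C=np.array([onz("wrist",(266+x/5-.4,130+y/5-.4),.02,o) for x,y in [(110,110),(400,117),(386,458),(103,448)]])
print(C.round(4),C.mean(0)); d=np.roll(C,-1,0)-C; print(np.linalg.norm(d,axis=1),np.degrees(np.arctan2(d[:,1],d[:,0])))
E
```

```text
[[ 0.4699 -0.2355  0.02  ]
 [ 0.4965 -0.2753  0.02  ]
 [ 0.4464 -0.3099  0.02  ]
 [ 0.4191 -0.2678  0.02  ]] [ 0.45797389 -0.2721461   0.02      ]
[0.04786821 0.06088657 0.05016535 0.0602568 ] [ -56.25454521 -145.41964565  123.01479766   32.40855544]
```

{"op": "play_rows", "data": {
  "commands": "1 1 1 -30 -1; 1 1 1 -60 -1; 1 1 1 -85 -1; 1 1 1 -100 -1; 1 1 1 -110 -1; 1 1 1 -116 -1; 1 1 1 -117 -1; 1 1 1 -117 -1"
}}

```text
time: 2.03
ee_pos: [0.4572, -0.2739, 0.0045]
tcp_rot: [179.9, -0.0, 34.0]
wrist_force: [0.1, -1.0, 0.9]
opening: 0.0857
```

{"op": "play_rows", "data": {
  "commands": "0.5 0 0 0 0; 0.5 0 0 0 0; 0.4 0 0 0 0; 0.4 0 0 0 0; 0.4 0 0 0 0; 0.4 0 0 0 0",
  "force": 30
}}

```text
time: 2.53
ee_pos: [0.4568, -0.2735, 0.0036]
tcp_rot: [180.0, -0.0, 34.0]
wrist_force: [-0.4, -0.3, -0.4]
opening: 0.034
```

```bash
python3 - <<'E'
from h import *
cv2.imwrite("pics/w2.png",camera("wrist")[:,:,::-1]);cv2.imwrite("pics/t2.png",camera("top")[:,:,::-1])
crop("pics/t2.png",345,170,445,250,6,"pics/c5.png")
E
```

```text
(no output)
```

View pics/w2.png

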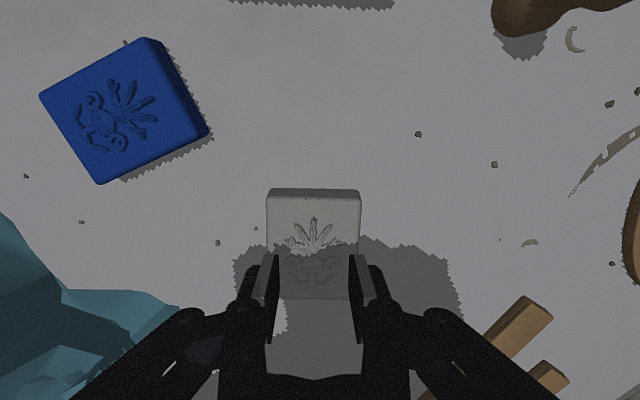

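View pics/c5.png

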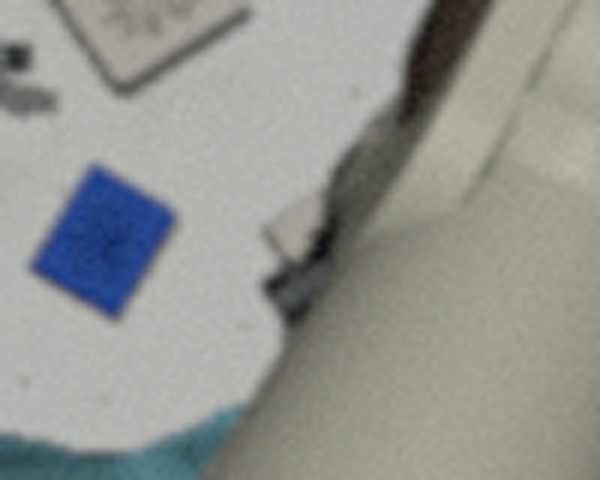

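```bash
python3 - <<'E'
from h import *
o=get_obs();print(o["ee_pos"],o["tcp_rot"],o["wrist_force"],o["opening"])
Rt=R.from_euler('xyz',o["tcp_rot"],degrees=True).as_matrix()
for t in [(0,0,0),(0,.017,0),(0,-.017,0),(0,.017,-.019),(.011,.017,-.008),(.011,-.017,-.008),(.011,-.017,-.02),(.011,.0255,-.016),(-.031,.0255,-.016),(.031,.0255,-.016),(.031,-.0255,-.016)]:
    print(t,proj("wrist",o["ee_pos"]+Rt@np.array(t),o).round(1))
for p in [(270,200),(359,200),(361,298)]: print(onz("wrist",p,.02,o))
crop("pics/w2.png",215,175,415,325,4,"pics/c6.png")
E
```

```text
[ 0.45672576 -0.27348454  0.00351774] [1.79999516e+02 1.12131017e-03 3.40367696e+01] [ 1.0133936  -0.09418432  0.50880426] 0.03429714927808203
(0, 0, 0) [313.2 241.2]
(0, 0.017, 0) [342.4 241.1]
(0, -0.017, 0) [284.1 241.2]
(0, 0.017, -0.019) [345.4 257. ]
(0.011, 0.017, -0.008) [344.2 229.4]
(0.011, -0.017, -0.008) [282.2 229.4]
(0.011, -0.017, -0.02) [280.1 238.9]
(0.011, 0.0255, -0.016) [361.7 235.6]
(-0.031, 0.0255, -0.016) [358.1 302.7]
(0.031, 0.0255, -0.016) [363.7 199.6]
(0.031, -0.0255, -0.016) [262.7 199.6]
[ 0.47018184 -0.2381231   0.02      ]
[ 0.49527787 -0.27529392  0.02      ]
[ 0.44904216 -0.31117466  0.02      ]
```

View pics/c6.png

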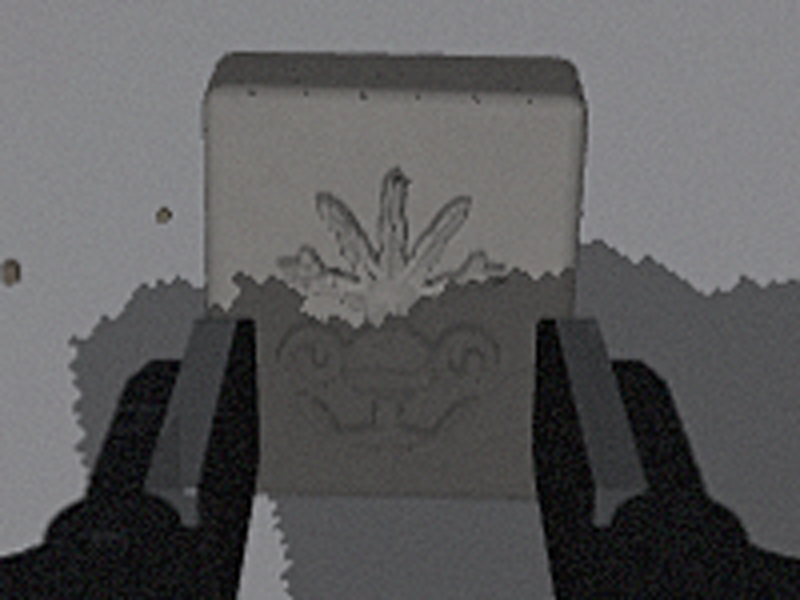

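The picture w2 shows the pads at about (279,255) and (349,255), lying over the block's top edges. They closed above the block, so the tips sit higher than the TCP reading suggests. I'll reopen and go lower in small steps, watching the force.

{"op": "play_rows", "data": {
  "commands": "0.85 0 0 0 0; 0.85 0 0 0 0; 0.85 0 0 0 0; 0.85 0 0 -4 0; 0.85 0 0 -8 0; 0.85 0 0 -12 0; 0.85 0 0 -16 0; 0.85 0 0 -16 0"
}}

```text
time: 3.3
ee_pos: [0.4561, -0.2731, -0.0138]
tcp_rot: [-179.9, 0.0, 34.0]
wrist_force: [0.6, -1.0, 0.1]
opening: 0.0728
```

```bash
python3 - <<'E'
from h import *
cv2.imwrite("pics/w3.png",camera("wrist")[:,:,::-1])
o=get_obs();print(o["ee_pos"],o["wrist_force"],o["opening"])
E
```

```text
[ 0.45628474 -0.27325268 -0.01323072] [ 0.07491055  0.18034127 -0.28164464] 0.07250772836540535
```

View pics/w3.png

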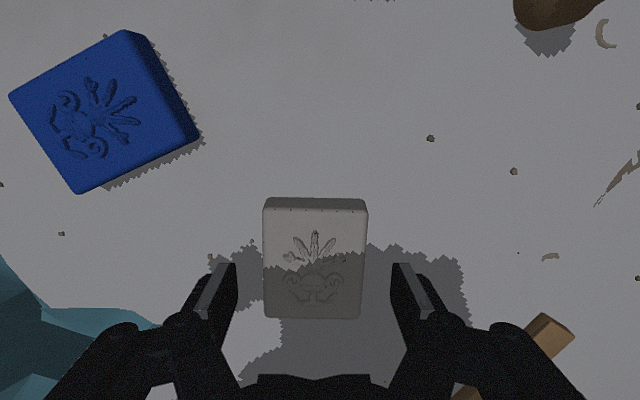

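{"op": "play_rows", "data": {
  "commands": "0.85 0 0 -3 0; 0.85 0 0 -6 0; 0.85 0 0 -9 0; 0.85 0 0 -12 0; 0.85 0 0 -12 0"
}}

```text
time: 3.77
ee_pos: [0.4564, -0.2733, -0.0253]
tcp_rot: [-180.0, 0.0, 34.0]
wrist_force: [-0.8, 0.4, 0.3]
opening: 0.0727
```

{"op": "play_rows", "data": {
  "commands": "0.65 0 0 -1 0; 0.65 0 0 -2 0; 0.65 0 0 -3 0; 0.65 0 0 -3 0"
}}

```text
time: 4.1
ee_pos: [0.4567, -0.2735, -0.0276]
tcp_rot: [-180.0, 0.0, 34.0]
wrist_force: [0.1, 0.3, -0.5]
opening: 0.0556
```

```bash
python3 - <<'E'
from h import *
cv2.imwrite("pics/w4.png",camera("wrist")[:,:,::-1])
o=get_obs();print(o["ee_pos"],o["wrist_force"],o["opening"])
E
```

```text
[ 0.45670635 -0.27346837 -0.02753463] [-0.13929609 -0.37463108 -0.36826722] 0.055338152139672164
```

View pics/w4.png

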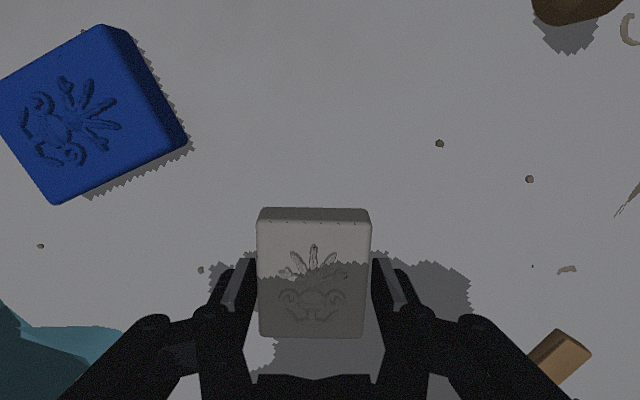

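{"op": "play_rows", "data": {
  "commands": "0.68 0 0 -2 0; 0.68 0 0 -4 0; 0.68 0 0 -6 0; 0.68 0 0 -8 0; 0.68 0 0 -8 0"
}}

```text
time: 4.57
ee_pos: [0.4567, -0.2735, -0.0357]
tcp_rot: [180.0, 0.0, 34.0]
wrist_force: [-0.2, -0.7, 0.8]
opening: 0.0578
```

{"op": "play_rows", "data": {
  "commands": "0.5 0 0 0 0; 0.4 0 0 0 0; 0.3 0 0 0 0; 0.3 0 0 0 0; 0.3 0 0 0 0",
  "force": 30
}}

```text
time: 4.98
ee_pos: [0.4578, -0.2742, -0.0342]
tcp_rot: [179.9, -0.1, 34.0]
wrist_force: [0.8, -0.7, 8.7]
opening: 0.0505
```

{"op": "play_rows", "data": {
  "commands": "0.3 0 0 3 0; 0.3 0 0 8 0; 0.3 0 0 18 0; 0.3 0 0 35 0; 0.3 0 0 60 0; 0.3 0 0 90 0; 0.3 0 0 115 0; 0.3 0 0 128 0; 0.3 0 0 130 0; 0.3 0 0 130 0"
}}

```text
time: 5.82
ee_pos: [0.457, -0.2736, 0.0947]
tcp_rot: [180.0, -0.0, 34.0]
wrist_force: [-0.3, -0.4, -1.3]
opening: 0.0503
```

{"op": "play_rows", "data": {
  "commands": "0.3 8 18 0 3; 0.3 20 45 0 8; 0.3 33 75 0 14; 0.3 47 107 0 20; 0.3 61 140 0 26; 0.3 75 172 0 32; 0.3 89 204 0 38; 0.3 102 235 0 44; 0.3 114 262 0 49; 0.3 121 278 0 52"
}}

```text
time: 6.65
ee_pos: [0.5775, 0.0074, 0.0918]
tcp_rot: [-179.8, -0.0, 86.4]
wrist_force: [0.6, -0.6, -1.3]
opening: 0.0504
```

{"op": "play_rows", "data": {
  "commands": "0.3 3 5 0 0; 0.3 3 5 0 0; 0.3 3 5 0 0"
}}

```text
time: 6.9
ee_pos: [0.5799, 0.0091, 0.0931]
tcp_rot: [-179.9, 0.0, 86.0]
wrist_force: [-0.8, 0.2, -0.9]
opening: 0.0502
```

```bash
python3 - <<'E'
from h import *
import pickle
o=get_obs();print(o["time"],o["ee_pos"],o["tcp_rot"],o["wrist_force"],o["opening"])
pickle.dump(o,open("o5.pkl","wb"))
cv2.imwrite("pics/w5.png",camera("wrist")[:,:,::-1]);cv2.imwrite("pics/s5.png",camera("scene")[:,:,::-1]);cv2.imwrite("pics/t5.png",camera("top")[:,:,::-1])
crop("pics/s5.png",200,80,360,260,3,"pics/c7.png")
crop("pics/t5.png",245,95,405,215,4,"pics/c8.png")
E
```

```text
6.9 [0.57990604 0.00910792 0.09306462] [-1.79866900e+02  3.05494343e-02  8.59647537e+01] [-0.80014046  0.20776818 -0.91228787] 0.050170817090820954
```

View pics/w5.png

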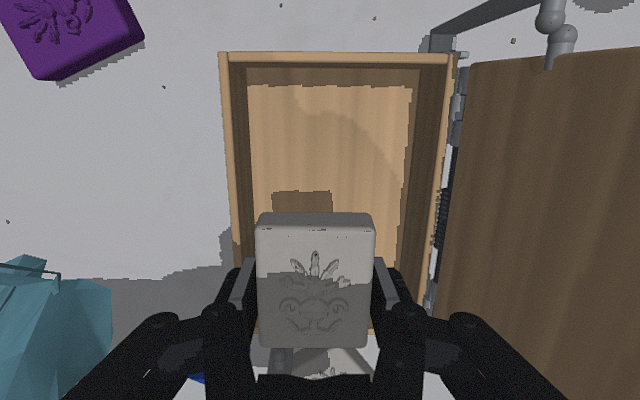

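View pics/c7.png

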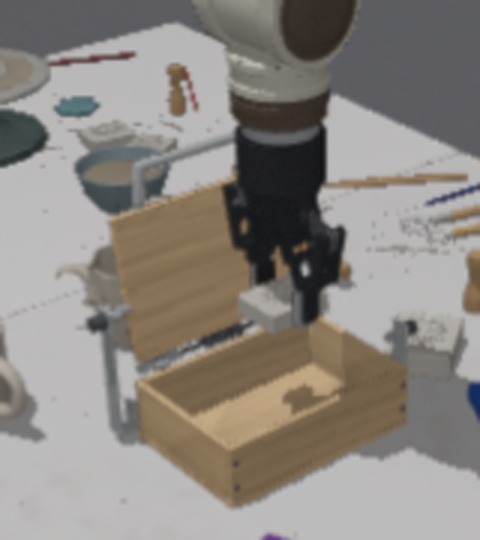

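View pics/c8.png

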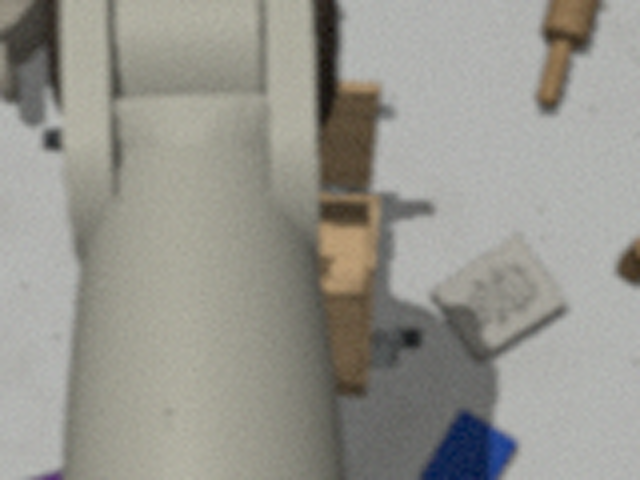

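{"op": "play_rows", "data": {
  "commands": "0.3 1 1 -15 0; 0.3 1 1 -35 0; 0.3 1 1 -55 0; 0.3 1 1 -75 0; 0.3 1 1 -92 0; 0.3 1 1 -104 0; 0.3 1 1 -111 0; 0.3 1 1 -115 0; 0.3 1 1 -117 0; 0.3 1 1 -118 0"
}}

```text
time: 7.88
ee_pos: [0.5854, 0.01, -0.0195]
tcp_rot: [179.5, -0.0, 86.0]
wrist_force: [6.1, -0.8, 19.1]
opening: 0.0507
```

{"op": "play_rows", "data": {
  "commands": "0.3 0 0 -1 0; 0.3 0 0 -2 0; 0.3 0 0 -3 0; 0.3 0 0 -3 0"
}}

```text
time: 8.22
ee_pos: [0.5872, 0.0099, -0.0228]
tcp_rot: [179.3, -0.0, 86.0]
wrist_force: [17.8, 0.5, 1.7]
opening: 0.0504
```

```bash
python3 - <<'E'
from h import *
o=get_obs();print(o["time"],o["ee_pos"],o["tcp_rot"],o["wrist_force"],o["opening"])
cv2.imwrite("pics/w6.png",camera("wrist")[:,:,::-1]);cv2.imwrite("pics/s6.png",camera("scene")[:,:,::-1])
crop("pics/s6.png",220,120,360,260,4,"pics/c9.png")
E
```

```text
8.2167 [ 0.58723871  0.00988257 -0.02281271] [ 1.79326425e+02 -3.02931790e-02  8.59645196e+01] [17.83318409  0.47093137  1.74643876] 0.0504374671317056
```

View pics/w6.png

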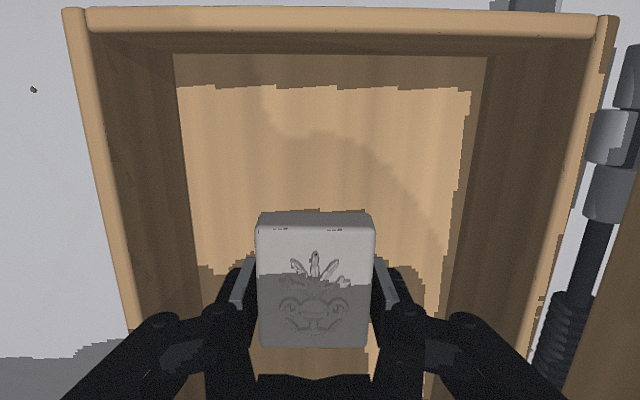

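View pics/c9.png

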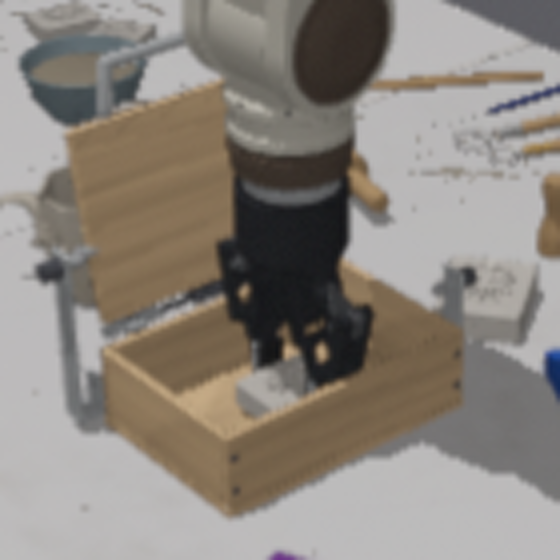

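The front finger's linkage is rubbing the front rim: it pushes with 18 N in x, and the block is about 5 mm above the floor. I'll lift, turn 90° so the jaws open along the roomy y side with the camera on the robot's side, and go down again.

{"op": "play_rows", "data": {
  "commands": "0.3 5 0 4 0; 0.3 5 0 15 0; 0.3 4 0 35 0; 0.3 2 0 60 0; 0.3 0 0 80 0; 0.3 0 0 95 4; 0.3 0 0 98 11; 0.3 0 0 98 18; 0.3 0 0 98 25; 0.3 0 0 98 32"
}}

```text
time: 9.15
ee_pos: [0.5815, 0.0103, 0.0727]
tcp_rot: [180.0, 0.0, 118.4]
wrist_force: [1.0, -0.1, -1.5]
opening: 0.0502
```

{"op": "play_rows", "data": {
  "commands": "0.3 0 0 0 7; 0.3 0 0 0 14; 0.3 0 0 0 21; 0.3 0 0 0 28; 0.3 0 0 0 35; 0.3 0 0 0 42; 0.3 0 0 0 49; 0.3 0 0 0 55; 0.3 0 0 0 58; 0.3 0 0 0 58"
}}

```text
time: 9.98
ee_pos: [0.5815, 0.0103, 0.0724]
tcp_rot: [-180.0, 0.0, 176.1]
wrist_force: [0.9, 0.5, -0.5]
opening: 0.05
```

```bash
python3 - <<'E'
from h import *
o=get_obs();print(o["time"],o["ee_pos"],o["tcp_rot"],o["wrist_force"],o["opening"],o["q"])
cv2.imwrite("pics/w7.png",camera("wrist")[:,:,::-1]);cv2.imwrite("pics/s7.png",camera("scene")[:,:,::-1])
crop("pics/s7.png",220,120,360,260,4,"pics/c10.png")
E
```

```text
9.9833 [0.58151687 0.01028452 0.07244748] [-1.79999510e+02  1.38987483e-02  1.76148695e+02] [ 0.87111624  0.53420311 -0.45283913] 0.05004379753613247 [ 1.01411531e+00  8.64854363e+00 -5.71657786e-03  8.13319327e+01
 -1.66741167e-03  4.86542054e+00]
```

View pics/w7.png

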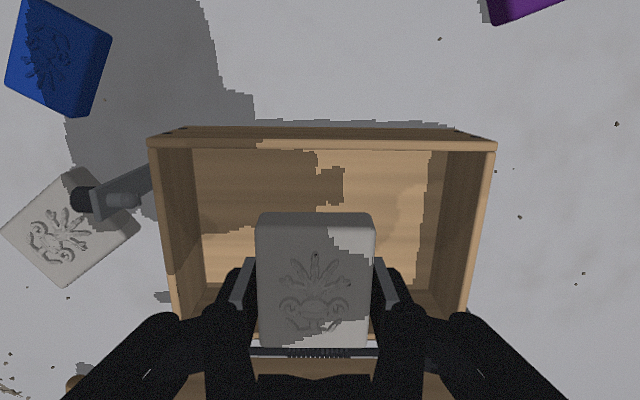

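View pics/c10.png

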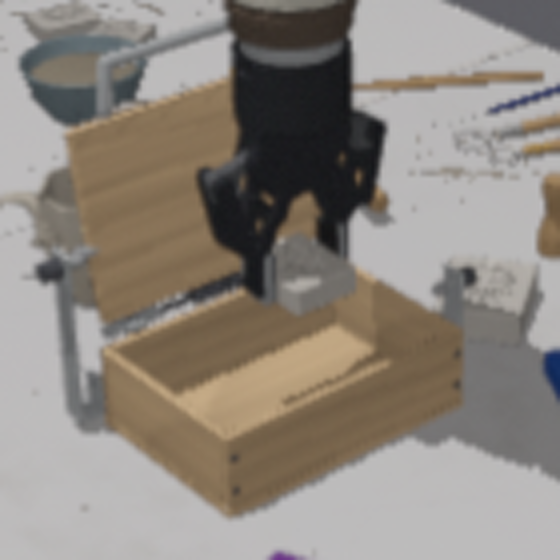

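{"op": "play_rows", "data": {
  "commands": "0.3 0 3 -15 0; 0.3 0 3 -33 0; 0.3 0 3 -52 0; 0.3 0 3 -68 0; 0.3 0 3 -80 0; 0.3 0 3 -88 0; 0.3 0 3 -93 0; 0.3 0 3 -96 0; 0.3 0 3 -97 0; 0.3 0 3 -97 0"
}}

```text
time: 10.92
ee_pos: [0.5821, 0.0135, -0.025]
tcp_rot: [180.0, 0.0, 176.0]
wrist_force: [-0.7, 0.4, -0.8]
opening: 0.0502
```

{"op": "play_rows", "data": {
  "commands": "0.3 0 0 -1 0; 0.3 0 0 -2 0; 0.3 0 0 -2 0"
}}

```text
time: 11.17
ee_pos: [0.5819, 0.0135, -0.0273]
tcp_rot: [180.0, 0.0, 176.0]
wrist_force: [-0.0, -0.2, -2.0]
opening: 0.0503
```

{"op": "play_rows", "data": {
  "commands": "0.3 0 0 -0.5 0; 0.3 0 0 -1 0; 0.3 0 0 -1 0"
}}

```text
time: 11.42
ee_pos: [0.5819, 0.0135, -0.0281]
tcp_rot: [180.0, 0.0, 176.0]
wrist_force: [-1.8, 0.4, 2.2]
opening: 0.0503
```

{"op": "play_rows", "data": {
  "commands": "0.3 0 0 -0.5 0; 0.3 0 0 -1 0; 0.3 0 0 -1 0"
}}

```text
time: 11.67
ee_pos: [0.5819, 0.0135, -0.0281]
tcp_rot: [180.0, 0.0, 176.0]
wrist_force: [-5.3, -0.2, 11.1]
opening: 0.0502
```

Contact with the floor at about 11 N, so I'll release now, backing up 1 mm as it opens.

{"op": "play_rows", "data": {
  "commands": "0.45 0 0 1 0; 0.62 0 0 1 0; 0.7 0 0 1 0; 0.7 0 0 1 0; 0.75 0 0 1 0; 0.75 0 0 3 0; 0.75 0 0 8 0; 0.75 0 0 20 0; 0.75 0 0 40 0; 0.75 0 0 65 0"
}}

```text
time: 12.5
ee_pos: [0.5809, 0.0135, 0.0359]
tcp_rot: [-180.0, -0.1, 176.0]
wrist_force: [0.7, -0.4, -0.5]
opening: 0.0641
```

{"op": "play_rows", "data": {
  "commands": "0.75 -5 0 30 0; 0.75 -15 0 55 0; 0.75 -15 0 60 0; 0.75 -15 0 60 0"
}}

```text
time: 12.83
ee_pos: [0.568, 0.0135, 0.0991]
tcp_rot: [180.0, 0.3, 176.0]
wrist_force: [1.1, -0.1, -1.0]
opening: 0.0645
```

```bash
python3 - <<'E'
from h import *
o=get_obs();print(o["time"],o["ee_pos"],o["tcp_rot"],o["wrist_force"],o["opening"])
cv2.imwrite("pics/w8.png",camera("wrist")[:,:,::-1]);cv2.imwrite("pics/s8.png",camera("scene")[:,:,::-1])
crop("pics/s8.png",220,80,360,260,4,"pics/c11.png")
E
```

```text
12.8333 [0.56803683 0.01354905 0.09910594] [179.97325509   0.30008877 176.03781442] [ 1.05602878 -0.10687088 -0.95243762] 0.06453001095163002
```

View pics/w8.png

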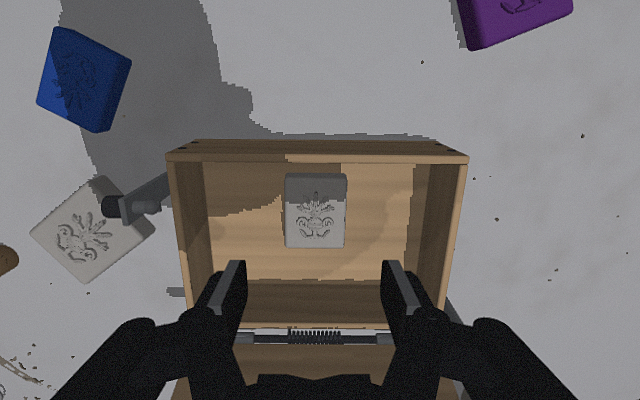

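View pics/c11.png

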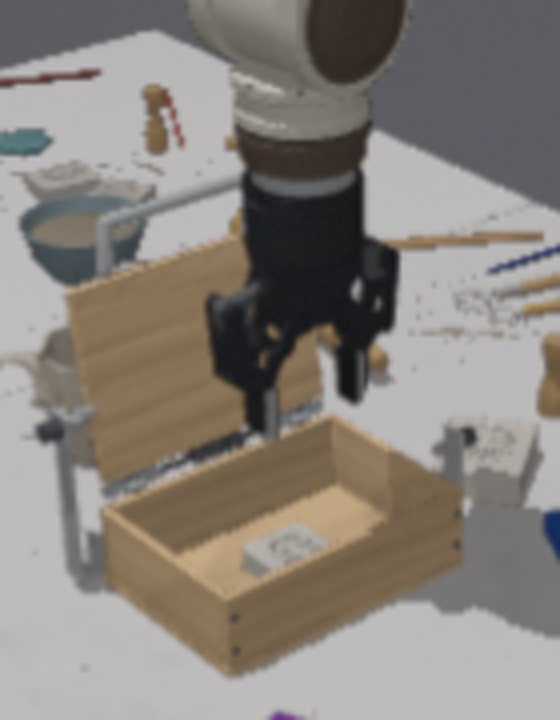

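Picture w8 shows the mould flat inside the box at (316,211), released, with the lid still open. Next I'll rise, turn back, and line up over the bar.

{"op": "play_rows", "data": {
  "commands": "0.75 0 0 15 -7; 0.7 0 0 40 -14; 0.6 0 0 70 -21; 0.45 0 0 100 -28; 0.45 0 0 130 -35; 0.45 0 0 155 -42; 0.45 0 0 172 -49; 0.45 0 0 180 -56; 0.45 0 0 180 -63; 0.45 0 0 180 -70"
}}

```text
time: 13.77
ee_pos: [0.5671, 0.0135, 0.2745]
tcp_rot: [-179.9, -0.0, 105.7]
wrist_force: [0.5, -0.0, -0.0]
opening: 0.0379
```

{"op": "play_rows", "data": {
  "commands": "0.45 10 0 0 -7; 0.45 30 0 0 -14; 0.45 55 -3 0 -20; 0.45 80 -6 0 -20; 0.45 105 -8 0 -20; 0.45 122 -10 0 -20; 0.45 130 -11 0 -20; 0.45 130 -11 0 -20; 0.45 130 -11 0 -20"
}}

```text
time: 14.52
ee_pos: [0.6969, 0.0025, 0.2732]
tcp_rot: [-179.8, 0.0, 86.0]
wrist_force: [-0.6, 0.6, 0.6]
opening: 0.038
```

```bash
python3 - <<'E'
from h import *
import pickle
o=get_obs();print(o["time"],o["ee_pos"],o["tcp_rot"],o["wrist_force"],o["opening"])
pickle.dump(o,open("o9.pkl","wb"))
cv2.imwrite("pics/w9.png",camera("wrist")[:,:,::-1]);cv2.imwrite("pics/s9.png",camera("scene")[:,:,::-1])
crop("pics/s9.png",220,80,360,220,4,"pics/c12.png")
E
```

```text
14.5167 [0.6969297  0.00247996 0.27323663] [-1.79822872e+02  1.35059733e-02  8.60301693e+01] [-0.63444455  0.57860311  0.64749229] 0.03800448364553779
```

View pics/w9.png

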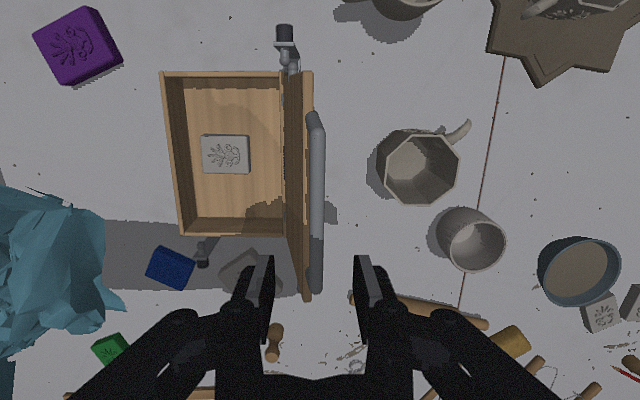

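View pics/c12.png

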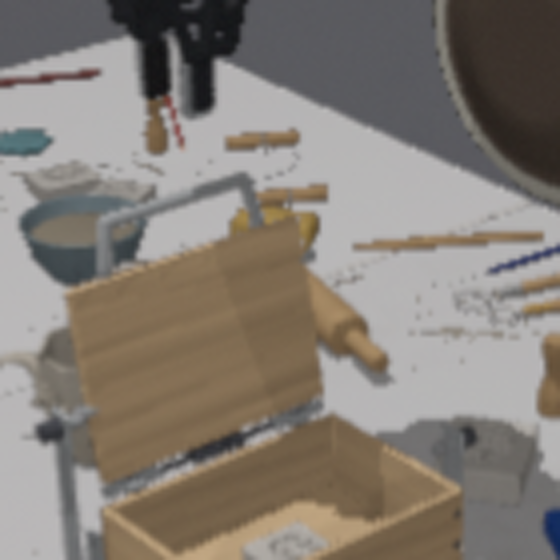

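In w9 the bar runs from about (316,112) to (317,292). It is 1 to 2 mm right of the jaw midline and 6 cm below the tips, which agrees with a bar height of 0.241.

{"op": "play_rows", "data": {
  "commands": "0.45 2 5 -15 0; 0.45 2 5 -32 0; 0.45 2 5 -46 0; 0.45 2 5 -57 0; 0.45 2 5 -65 0; 0.45 2 5 -70 0; 0.45 2 5 -73 0; 0.45 2 5 -73 0; 0.45 2 5 -73 0"
}}

```text
time: 15.37
ee_pos: [0.6986, 0.0075, 0.2032]
tcp_rot: [180.0, -0.0, 86.0]
wrist_force: [0.5, 0.4, 0.5]
opening: 0.0384
```

```bash
python3 - <<'E'
from h import *
o=get_obs();print(o["time"],o["ee_pos"],o["tcp_rot"],o["wrist_force"],o["opening"])
cv2.imwrite("pics/w10.png",camera("wrist")[:,:,::-1]);cv2.imwrite("pics/s10.png",camera("scene")[:,:,::-1])
crop("pics/s10.png",220,80,360,220,4,"pics/c13.png")
E
```

```text
15.3667 [0.69856355 0.00752894 0.20324096] [ 1.79957157e+02 -5.12059543e-03  8.60377611e+01] [0.48083002 0.3794113  0.45704472] 0.03844863595031797
```

View pics/w10.png

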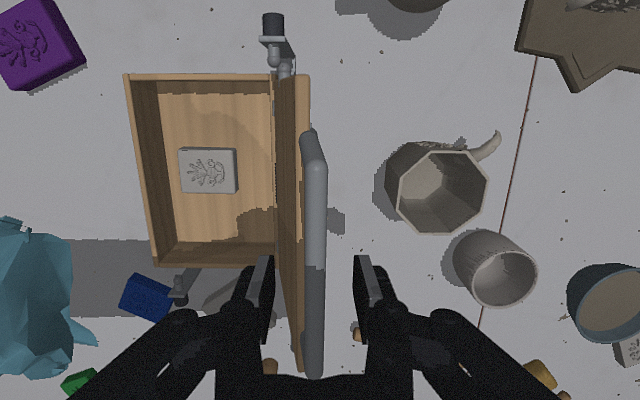

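View pics/c13.png

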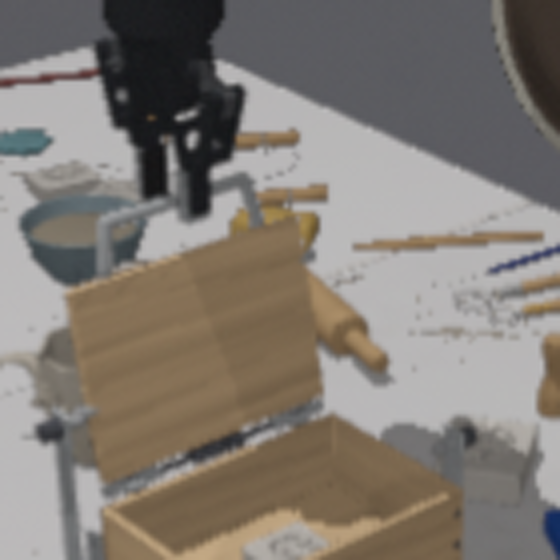

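{"op": "play_rows", "data": {
  "commands": "0.3 0 0 -2 0; 0.2 0 0 -4 0; 0.05 0 0 -4 0; 0 0 0 -4 0; 0 0 0 -4 0; 0 0 0 -4 0; 0 0 0 -4 0",
  "force": 25
}}

```text
time: 16.05
ee_pos: [0.6986, 0.0075, 0.1981]
tcp_rot: [-180.0, 0.0, 86.0]
wrist_force: [0.4, -0.0, -2.7]
opening: 0.0089
```

```bash
python3 - <<'E'
from h import *
o=get_obs();print(o["time"],o["ee_pos"],o["tcp_rot"],o["wrist_force"],o["opening"])
cv2.imwrite("pics/w11.png",camera("wrist")[:,:,::-1]);cv2.imwrite("pics/s11.png",camera("scene")[:,:,::-1])
crop("pics/s11.png",220,80,320,180,5,"pics/c14.png")
E
```

```text
16.05 [0.69863391 0.00754205 0.19811167] [-1.79961499e+02  2.58413292e-03  8.60358514e+01] [ 0.39695592 -0.01516583 -2.69656382] 0.008949148901778226
```

View pics/w11.png

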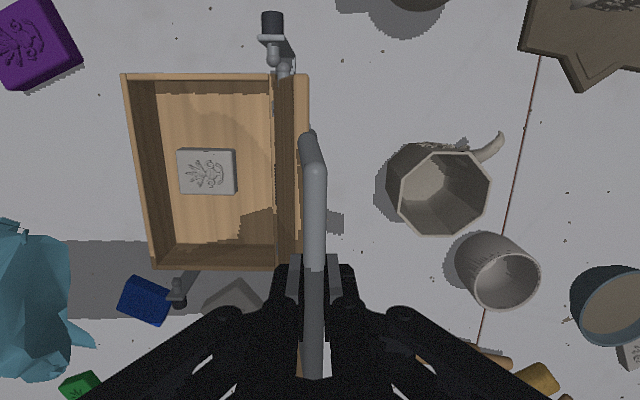

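View pics/c14.png

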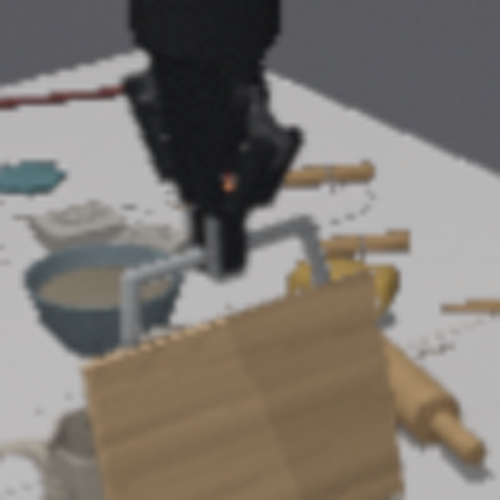

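```bash
python3 - <<'E'
import numpy as np
c,s=np.cos(np.radians(-4.0)),np.sin(np.radians(-4.0))
th=[1.77,1.75,1.72,1.68,1.64,1.60,1.55,1.5,1.45,1.40,1.35]+list(np.arange(1.30,.84,-.05))+list(np.arange(.8,.34,-.05))+[.31,.28,.25,.22,.2,.18,.17,.16,.15,.15]
th=np.array(th);P=np.c_[-177*np.cos(th),177*np.sin(th)]
b=0
for i in range(1,len(th)):
    d=P[i]-P[b]; print("%.2f:"%th[i],"0 %.1f %.1f %.1f 0;"%(d[0]*c,d[0]*s,d[1]),end=" ")
    if i%10==0: b=i; print()
E
```

```text
1.75: 0 -3.5 0.2 0.7 0; 1.72: 0 -8.7 0.6 1.5 0; 1.68: 0 -15.7 1.1 2.4 0; 1.64: 0 -22.7 1.6 3.1 0; 1.60: 0 -29.8 2.1 3.4 0; 1.55: 0 -38.6 2.7 3.5 0; 1.50: 0 -47.4 3.3 3.1 0; 1.45: 0 -56.2 3.9 2.2 0; 1.40: 0 -65.0 4.5 0.9 0; 1.35: 0 -73.6 5.1 -0.8 0; 
1.30: 0 -8.6 0.6 -2.2 0; 1.25: 0 -17.0 1.2 -4.7 0; 1.20: 0 -25.3 1.8 -7.7 0; 1.15: 0 -33.5 2.3 -11.1 0; 1.10: 0 -41.4 2.9 -15.0 0; 1.05: 0 -49.2 3.4 -19.2 0; 1.00: 0 -56.7 4.0 -23.8 0; 0.95: 0 -64.0 4.5 -28.7 0; 0.90: 0 -71.1 5.0 -34.1 0; 0.85: 0 -77.9 5.4 -39.7 0; 
0.80: 0 -6.5 0.5 -6.0 0; 0.75: 0 -12.7 0.9 -12.3 0; 0.70: 0 -18.5 1.3 -19.0 0; 0.65: 0 -24.0 1.7 -25.9 0; 0.60: 0 -29.2 2.0 -33.0 0; 0.55: 0 -34.0 2.4 -40.5 0; 0.50: 0 -38.4 2.7 -48.1 0; 0.45: 0 -42.5 3.0 -56.0 0; 0.40: 0 -46.1 3.2 -64.0 0; 0.35: 0 -49.3 3.4 -72.3 0; 
0.31: 0 -2.3 0.2 -6.7 0; 0.28: 0 -3.8 0.3 -11.8 0; 0.25: 0 -5.2 0.4 -16.9 0; 0.22: 0 -6.4 0.5 -22.1 0; 0.20: 0 -7.2 0.5 -25.5 0; 0.18: 0 -7.9 0.5 -29.0 0; 0.17: 0 -8.2 0.6 -30.7 0; 0.16: 0 -8.4 0.6 -32.5 0; 0.15: 0 -8.7 0.6 -34.2 0; 0.15: 0 -8.7 0.6 -34.2 0;
```

{"op": "play_rows", "data": {
  "commands": "0 -3.5 0 0.7 0; 0 -8.7 0.5 1.5 0; 0 -16 1 2.4 0; 0 -23 1.5 3 0; 0 -30 2 3.4 0; 0 -38.5 2.7 3.5 0; 0 -47.5 3.3 3.1 0; 0 -56 3.9 2.2 0; 0 -65 4.5 1 0; 0 -73.5 5 -1 0"
}}

```text
time: 16.98
ee_pos: [0.6242, 0.0133, 0.1981]
tcp_rot: [180.0, -0.1, 86.1]
wrist_force: [-1.2, 4.8, 1.1]
opening: 0.0088
```

{"op": "play_rows", "data": {
  "commands": "0 -8.6 0.5 -2.2 0; 0 -17 1 -4.7 0; 0 -25.3 1.5 -7.7 0; 0 -33.5 2 -11 0; 0 -41.4 2.5 -15 0; 0 -49 3 -19 0; 0 -56.7 3.6 -23.8 0; 0 -64 4 -28.7 0; 0 -71 4.5 -34 0; 0 -78 5 -39.7 0"
}}

```text
time: 17.82
ee_pos: [0.5464, 0.0189, 0.1583]
tcp_rot: [179.9, -0.1, 86.1]
wrist_force: [0.0, 8.3, -0.9]
opening: 0.0088
```

```bash
python3 - <<'E'
from h import *
o=get_obs();print(o["time"],o["ee_pos"],o["tcp_rot"],o["wrist_force"],o["opening"])
cv2.imwrite("pics/s12.png",camera("scene")[:,:,::-1])
crop("pics/s12.png",200,80,360,240,4,"pics/c15.png")
E
```

```text
17.8167 [0.54642458 0.01890677 0.1582623 ] [ 1.79947808e+02 -1.48888898e-01  8.60975513e+01] [ 0.04288856  8.31082358 -0.87963989] 0.008790234073640288
```

View pics/c15.png

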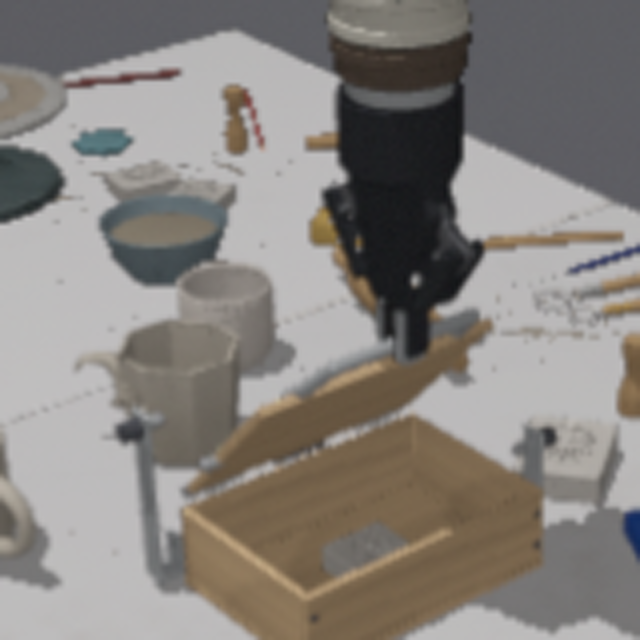

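{"op": "play_rows", "data": {
  "commands": "0 -6.5 1 -6 0; 0 -12.7 2 -12.3 0; 0 -18.5 2.5 -19 0; 0 -24 3 -26 0; 0 -29.2 3.5 -33 0; 0 -34 4 -40.5 0; 0 -38.4 4.5 -48 0; 0 -42.5 4.7 -56 0; 0 -46 5 -64 0; 0 -49.3 5.2 -72.3 0"
}}

```text
time: 18.7
ee_pos: [0.4977, 0.0228, 0.085]
tcp_rot: [180.0, -0.0, 86.0]
wrist_force: [4.5, 1.0, -2.7]
opening: 0.0088
```

{"op": "play_rows", "data": {
  "commands": "0 -2.3 0 -6.7 0; 0 -3.8 0 -11.8 0; 0 -5.2 0 -17 0; 0 -6.4 0 -22 0; 0 -7.2 0.5 -25.5 0; 0 -7.9 0.5 -29 0; 0 -8.2 0.5 -30.7 0; 0 -8.4 0.5 -32.5 0; 0 -8.7 0.5 -34.2 0; 0 -8.7 0.5 -34.2 0"
}}

```text
time: 19.53
ee_pos: [0.4902, 0.0235, 0.0515]
tcp_rot: [179.9, -0.0, 86.0]
wrist_force: [4.8, 4.5, 0.0]
opening: 0.0085
```

{"op": "play_rows", "data": {
  "commands": "0 0 0.5 -3 0; 0 0 0.5 -6 0; 0 0 0.5 -9 0; 0 -0.5 0.5 -12 0; 0 -0.5 0.5 -15 0; 0 -0.5 0.5 -18 0; 0 -1 0.5 -21 0; 0 -1 0.5 -23 0; 0 -1 0.5 -25 0; 0 -1 0.5 -25 0"
}}

```text
time: 20.37
ee_pos: [0.4891, 0.0236, 0.0273]
tcp_rot: [179.9, 0.0, 86.0]
wrist_force: [1.1, -1.3, 12.4]
opening: 0.0087
```

{"op": "play_rows", "data": {
  "commands": "0 0 0 -1 0; 0 0 0 -2 0; 0 0 0 -3 0; 0 0 0 -3 0"
}}

```text
time: 20.7
ee_pos: [0.4892, 0.0235, 0.0254]
tcp_rot: [179.8, 0.0, 86.0]
wrist_force: [-1.4, -0.5, 20.4]
opening: 0.009
```

```bash
python3 - <<'E'
from h import *
o=get_obs();print(o["time"],o["ee_pos"],o["tcp_rot"],o["wrist_force"],o["opening"])
cv2.imwrite("pics/s13.png",camera("scene")[:,:,::-1]);cv2.imwrite("pics/w13.png",camera("wrist")[:,:,::-1])
crop("pics/s13.png",220,140,370,250,5,"pics/c16.png")
E
```

```text
20.7 [0.48922349 0.02354092 0.02537801] [1.79823101e+02 3.72005316e-03 8.60251748e+01] [-1.4364763  -0.50328013 20.43196276] 0.009037246154095447
```

View pics/c16.png

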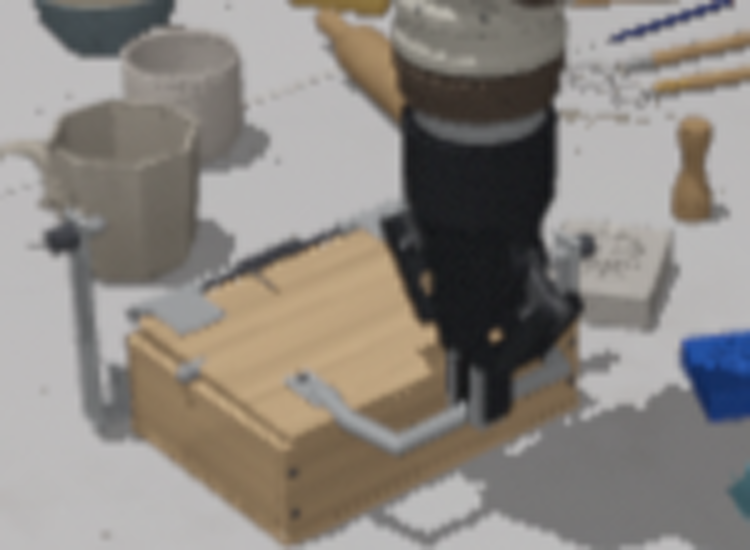

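View pics/w13.png

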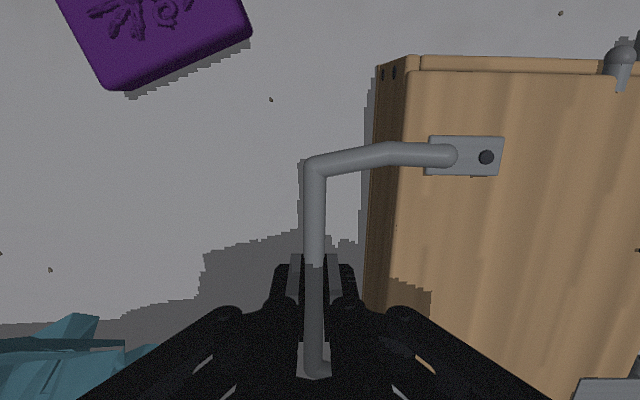

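{"op": "play_rows", "data": {
  "commands": "0 0 0 1 0; 0 0 0 2 0; 0 0 0 3 0; 0 0 0 4 0; 0 0 0 5 0; 0 0 0 5 0"
}}

```text
time: 21.3
ee_pos: [0.489, 0.0235, 0.0292]
tcp_rot: [179.9, 0.0, 86.0]
wrist_force: [3.4, 0.2, 6.2]
opening: 0.0086
```

{"op": "play_rows", "data": {
  "commands": "0 0 0 1 0; 0 0 0 2 0; 0 0 0 3 0; 0 0 0 4 0; 0 0 0 4 0; 0 0 0 4 0"
}}

```text
time: 21.8
ee_pos: [0.4889, 0.0235, 0.032]
tcp_rot: [179.9, 0.0, 86.0]
wrist_force: [8.2, 0.6, -1.5]
opening: 0.0088
```

```bash
python3 - <<'E'
from h import *
o=get_obs();print(o["time"],o["ee_pos"],o["tcp_rot"],o["wrist_force"],o["opening"])
cv2.imwrite("pics/s14.png",camera("scene")[:,:,::-1]);cv2.imwrite("pics/w14.png",camera("wrist")[:,:,::-1])
crop("pics/s14.png",220,140,370,250,5,"pics/c17.png")
E
```

```text
21.8 [0.48886477 0.02351429 0.03200533] [1.79934767e+02 1.60247246e-02 8.60241799e+01] [ 8.24742268  0.56191254 -1.45632215] 0.00883022977481336
```

View pics/c17.png

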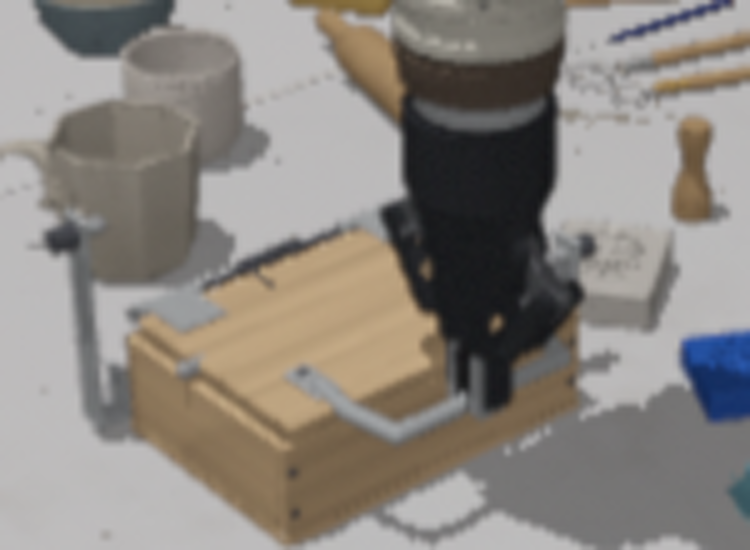

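The lid followed up a few mm with only about 1.5 N of resistance, so the catch has probably not clicked. I'll press again, further down.

{"op": "play_rows", "data": {
  "commands": "0 0 0 -3 0; 0 0 0 -6 0; 0 0 0 -8 0; 0 0 0 -9 0; 0 0 0 -10 0; 0 0 0 -10 0",
  "force": 40
}}

```text
time: 22.4
ee_pos: [0.4893, 0.0235, 0.0247]
tcp_rot: [179.8, 0.0, 86.0]
wrist_force: [-2.3, -0.3, 22.6]
opening: 0.0082
```

{"op": "play_rows", "data": {
  "commands": "0 0 0 -0.5 0; 0 0 0 -1 0; 0 0 0 -1 0"
}}

```text
time: 22.65
ee_pos: [0.4893, 0.0235, 0.0241]
tcp_rot: [179.8, 0.0, 86.0]
wrist_force: [-3.6, -1.6, 25.6]
opening: 0.0081
```

```bash
python3 - <<'E'
from h import *
cv2.imwrite("pics/s15.png",camera("scene")[:,:,::-1]);cv2.imwrite("pics/t15.png",camera("top")[:,:,::-1])
crop("pics/s15.png",220,140,370,250,5,"pics/c18.png")
crop("pics/t15.png",255,110,375,210,6,"pics/c19.png")
E
```

```text
(no output)
```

View pics/c18.png

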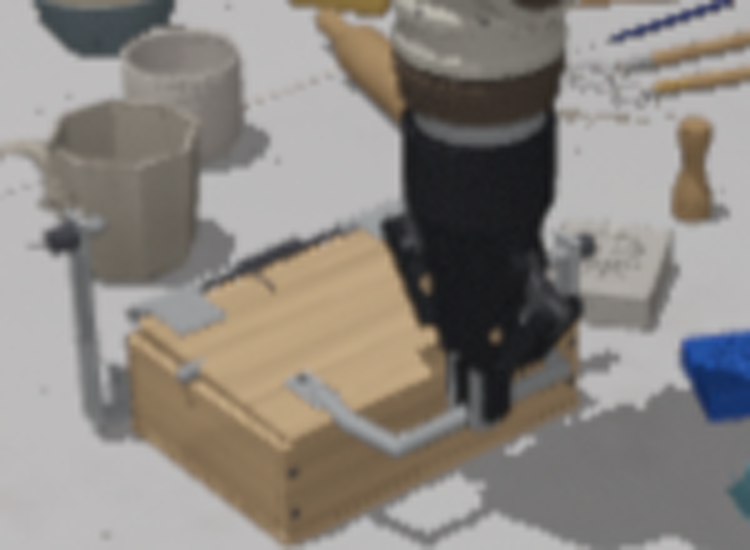

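View pics/c19.png

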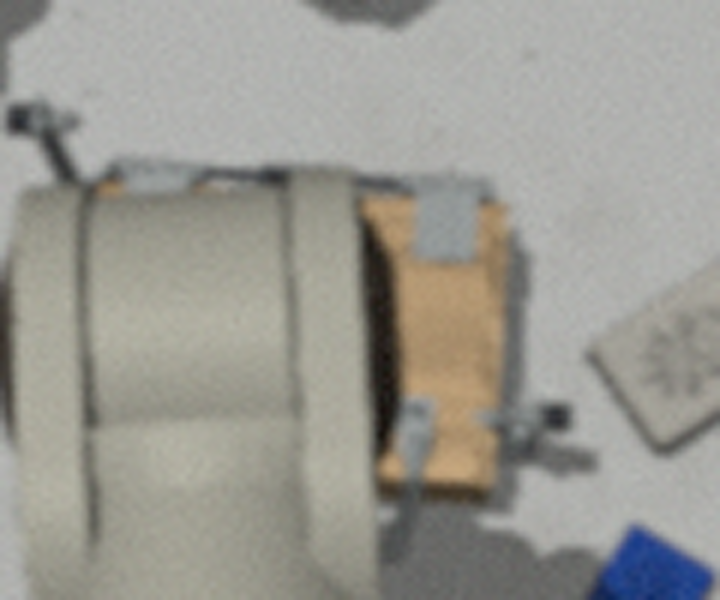

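{"op": "play_rows", "data": {
  "commands": "0 0 0 2 0; 0 0 0 4 0; 0 0 0 6 0; 0 0 0 8 0; 0 0 0 9 0; 0 0 0 9 0"
}}

```text
time: 23.25
ee_pos: [0.489, 0.0235, 0.0306]
tcp_rot: [179.9, 0.0, 86.0]
wrist_force: [6.3, -0.6, 0.9]
opening: 0.0079
```

{"op": "play_rows", "data": {
  "commands": "0 0 0 1 0; 0 0 0 2 0; 0 0 0 2 0; 0 0 0 2 0"
}}

```text
time: 23.58
ee_pos: [0.4889, 0.0235, 0.0319]
tcp_rot: [179.9, 0.0, 86.0]
wrist_force: [8.3, -0.8, -1.6]
opening: 0.0081
```

{"op": "play_rows", "data": {
  "commands": "0 0 0 1 0; 0 0 0 2 0; 0 0 0 2 0; 0 0 0 2 0"
}}

```text
time: 23.92
ee_pos: [0.4889, 0.0236, 0.0336]
tcp_rot: [180.0, 0.0, 86.0]
wrist_force: [10.1, -0.3, -4.9]
opening: 0.0078
```

```bash
python3 - <<'E'
from h import *
cv2.imwrite("pics/s16.png",camera("scene")[:,:,::-1])
crop("pics/s16.png",220,140,370,250,5,"pics/c20.png")
a=cv2.imread("pics/s16.png")[140:250,220:340];b=cv2.imread("pics/s15.png")[140:250,220:340]
cv2.imwrite("pics/d.png",cv2.resize(np.vstack([a[50:],b[50:]]),None,fx=5,fy=5,interpolation=2))
E
```

```text
(no output)
```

View pics/d.png

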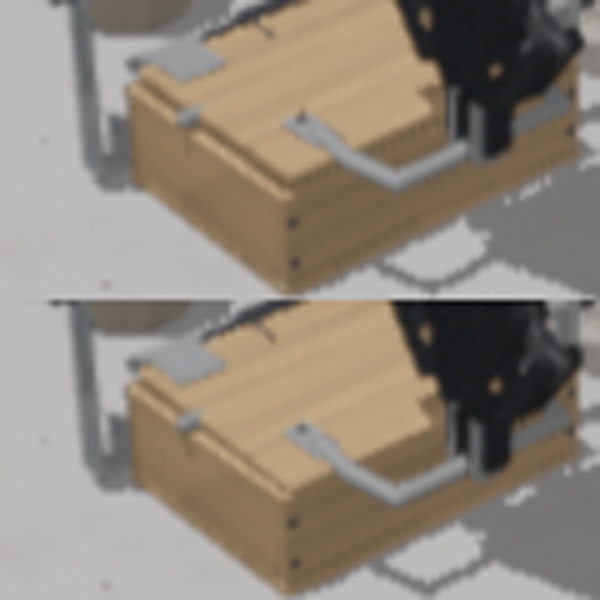

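{"op": "play_rows", "data": {
  "commands": "0 0 0 -2 0; 0 0 0 -4 0; 0 0 0 -6 0; 0 0 0 -6 0; 0.1 0 0 -6 0; 0.2 0 0 -6 0; 0.27 0 0 -6 0; 0.27 0 0 -6 0; 0.27 0 0 -6 0"
}}

```text
time: 24.72
ee_pos: [0.4874, 0.0237, 0.0276]
tcp_rot: [-179.9, 0.0, 86.0]
wrist_force: [-0.5, 0.0, 0.6]
opening: 0.0234
```

```bash
python3 - <<'E'
from h import *
o=get_obs();print(o["time"],o["ee_pos"],o["tcp_rot"],o["wrist_force"],o["opening"])
cv2.imwrite("pics/s17.png",camera("scene")[:,:,::-1]);cv2.imwrite("pics/w17.png",camera("wrist")[:,:,::-1])
crop("pics/s17.png",220,140,370,250,5,"pics/c21.png")
E
```

```text
24.7167 [0.48738653 0.02368217 0.02755814] [-1.79890691e+02  1.20240630e-02  8.60378618e+01] [-0.49526125  0.01895951  0.60617076] 0.023400536361875144
```

View pics/c21.png

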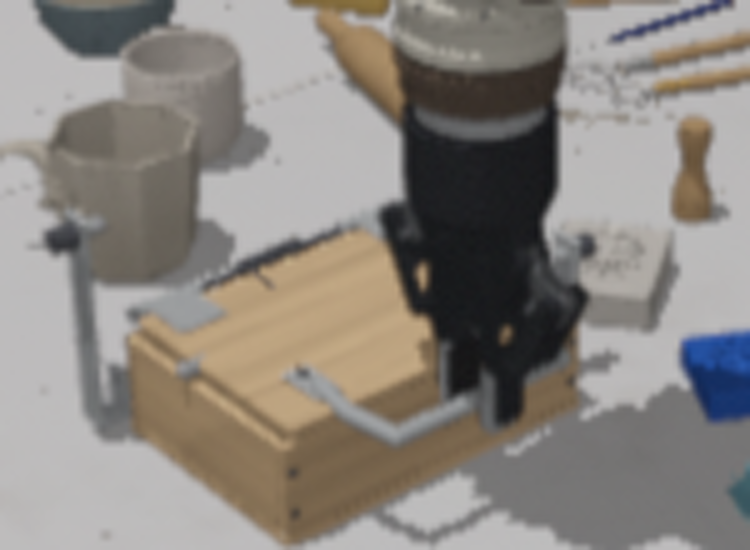

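View pics/w17.png

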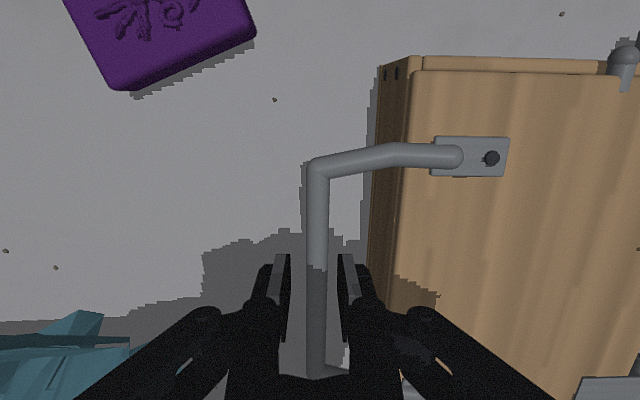

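{"op": "play_rows", "data": {
  "commands": "0.27 -1 0 8 0; 0.27 -1 0 20 0; 0.27 -1 0 40 0; 0.27 -1 0 65 0; 0.27 -1 0 90 0; 0.27 5 -30 110 0; 0.27 15 -70 115 0; 0.27 25 -110 115 0; 0.27 35 -150 115 0; 0.27 40 -175 115 0"
}}

```text
time: 25.65
ee_pos: [0.5289, -0.1546, 0.1448]
tcp_rot: [179.9, 0.1, 86.0]
wrist_force: [0.1, 0.2, -0.8]
opening: 0.0232
```

{"op": "play_rows", "data": {
  "commands": "0.27 0 0 -20 0; 0.27 0 0 -20 0; 0.27 0 0 -20 0"
}}

```text
time: 25.9
ee_pos: [0.5276, -0.1512, 0.1235]
tcp_rot: [-179.9, -0.0, 86.0]
wrist_force: [-0.3, 0.4, 1.1]
opening: 0.0227
```

```bash
python3 - <<'E'
from h import *
o=get_obs();print(o["time"],o["ee_pos"],o["tcp_rot"],o["wrist_force"],o["opening"])
cv2.imwrite("pics/s18.png",camera("scene")[:,:,::-1]);cv2.imwrite("pics/w18.png",camera("wrist")[:,:,::-1])
crop("pics/s18.png",220,140,370,250,5,"pics/c22.png")
E
```

```text
25.9 [ 0.52755691 -0.15119655  0.12345185] [-1.79915355e+02 -2.61689254e-02  8.60025631e+01] [-0.25471002  0.36420519  1.0866117 ] 0.02273743240002608
```

View pics/c22.png

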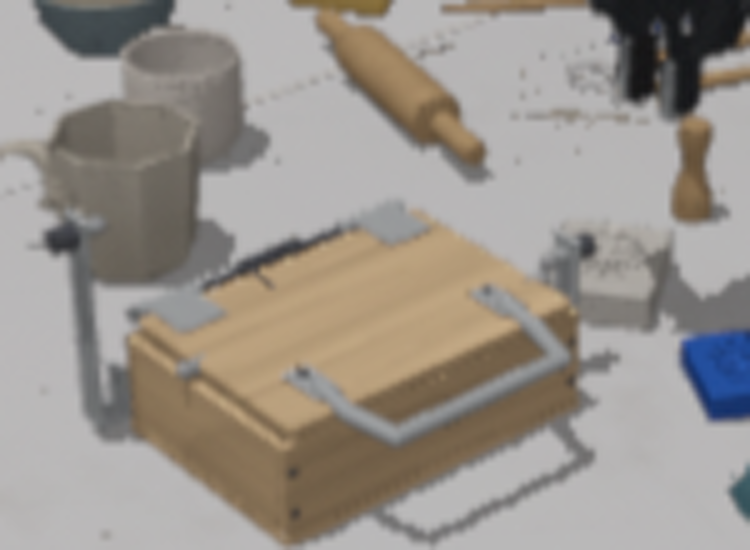

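View pics/w18.png

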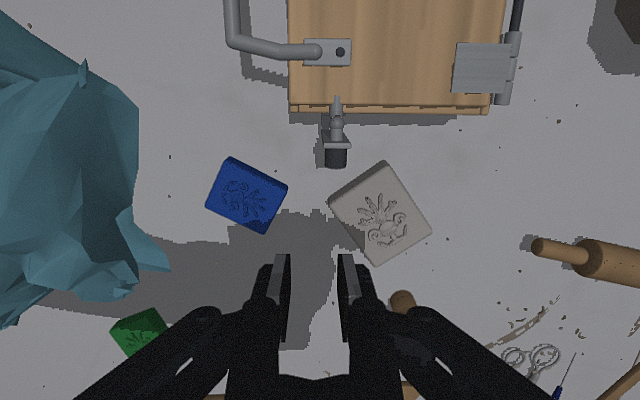

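```bash
python3 - <<'E'
from h import *
crop("pics/w18.png",280,20,420,180,5,"pics/c23.png")
c,s=np.cos(np.radians(-4.)),np.sin(np.radians(-4.))
def W(x,y,z): return (.5911+c*x-s*y,.0094+s*x+c*y,z)
for th in (0,.02,.04,.06,.13):
    f=lambda l,y,h=0: proj("scene",W(.072-l*np.cos(th)-h*np.sin(th)*-1*-1,y,.068+l*np.sin(th)+h*np.cos(th)))
    cc=lambda p:((p-[220,140])*5).round(0)
    print(th,"barL",cc(f(.177,.055)),"barR",cc(f(.177,-.055)),"lidFL",cc(f(.142,.098,.004)))
print("rimFL",cc(proj("scene",W(-.07,.1,.062))),"baseFL",cc(proj("scene",W(-.07,.1,0))))
E
```

```text
0 barL [407. 428.] barR [571. 349.] lidFL [294. 423.]
0.02 barL [407. 422.] barR [571. 343.] lidFL [294. 418.]
0.04 barL [407. 416.] barR [571. 337.] lidFL [294. 414.]
0.06 barL [406. 410.] barR [571. 331.] lidFL [294. 409.]
0.13 barL [405. 388.] barR [569. 310.] lidFL [292. 391.]
rimFL [292. 441.] baseFL [297. 542.]
```

View pics/c23.png

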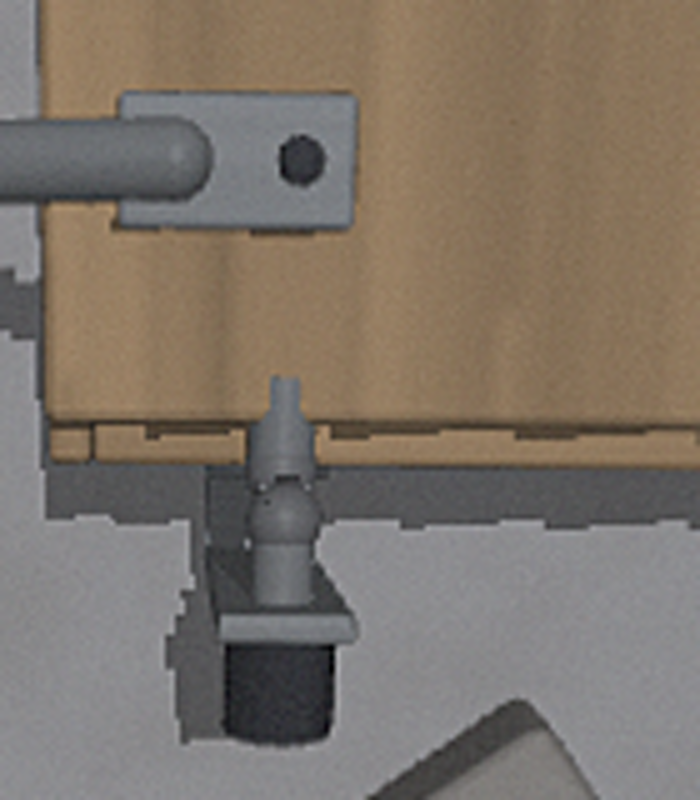

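```bash
python3 - <<'E'
from h import *
cv2.imwrite("pics/t18.png",camera("top")[:,:,::-1])
a=cv2.imread("pics/top0.png");b=cv2.imread("pics/t18.png")
f=lambda m:cv2.resize(m[165:200,320:365],None,fx=8,fy=8,interpolation=2)
cv2.imwrite("pics/c24.png",np.hstack([f(a),f(b)]))
cv2.imwrite("pics/c25.png",cv2.resize(b[95:205,250:360],None,fx=5,fy=5,interpolation=2))
E
```

```text
(no output)
```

View pics/c24.png

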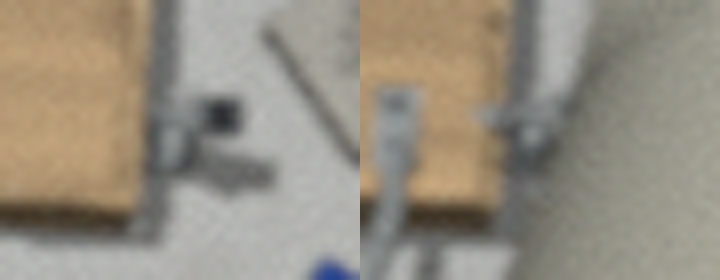

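View pics/c25.png

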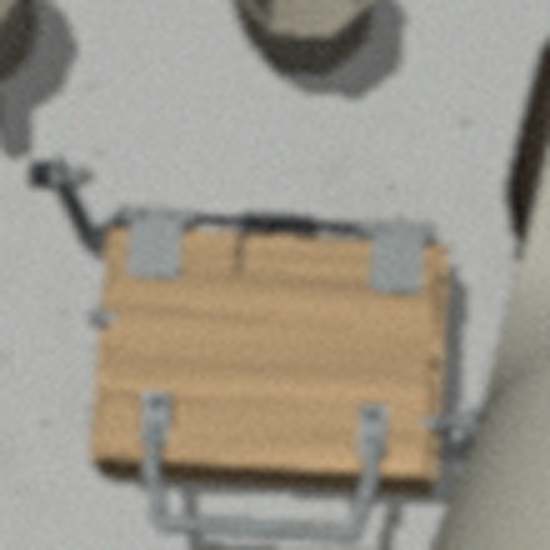

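The rest angle looks like about 0, but the pictures don't settle whether the catch is over the pin. I have time for a firm pull test, so I'll grip the bar again.

{"op": "play_rows", "data": {
  "commands": "0.27 -5 25 0 0; 0.27 -12 60 0 0; 0.27 -22 98 0 0; 0.27 -32 135 0 0; 0.27 -39 165 0 0; 0.27 -40 175 -10 0; 0.27 -40 175 -30 0; 0.27 -40 175 -55 0; 0.27 -40 175 -75 0; 0.27 -40 175 -87 0",
  "force": 50
}}

```text
time: 26.88
ee_pos: [0.4874, 0.0243, 0.0348]
tcp_rot: [-179.9, 0.0, 86.1]
wrist_force: [0.5, 0.1, 0.4]
opening: 0.0229
```

{"op": "play_rows", "data": {
  "commands": "0.27 0 0 -4 0; 0.27 0 0 -7 0; 0.27 0 0 -7 0; 0.15 0 0 -7 0; 0 0 0 -7 0; 0 0 0 -7 0; 0 0 0 -7 0; 0 0 0 -7 0; 0 0 0 -7 0"
}}

```text
time: 27.63
ee_pos: [0.489, 0.0237, 0.0299]
tcp_rot: [179.9, -0.0, 86.0]
wrist_force: [3.2, 0.3, 2.6]
opening: 0.0076
```

{"op": "play_rows", "data": {
  "commands": "0 0 0 1 0; 0 0 0 2 0; 0 0 0 3 0; 0 0 0 3 0; 0 0 0 3 0"
}}

```text
time: 28.05
ee_pos: [0.4889, 0.0237, 0.0323]
tcp_rot: [179.9, -0.0, 86.0]
wrist_force: [5.7, -0.1, -2.8]
opening: 0.0076
```

{"op": "play_rows", "data": {
  "commands": "0 0 0 1 0; 0 0 0 2 0; 0 0 0 3 0; 0 0 0 3 0; 0 0 0 3 0"
}}

```text
time: 28.47
ee_pos: [0.4889, 0.0237, 0.0345]
tcp_rot: [180.0, -0.0, 86.0]
wrist_force: [9.3, 0.2, -9.2]
opening: 0.0078
```

```bash
python3 - <<'E'
from h import *
cv2.imwrite("pics/s19.png",camera("scene")[:,:,::-1])
a=cv2.imread("pics/s19.png")[190:250,220:340];b=cv2.imread("pics/s18.png")[190:250,220:340]
cv2.imwrite("pics/d2.png",cv2.resize(np.vstack([a,b]),None,fx=5,fy=5,interpolation=2))
E
```

```text
(no output)
```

View pics/d2.png

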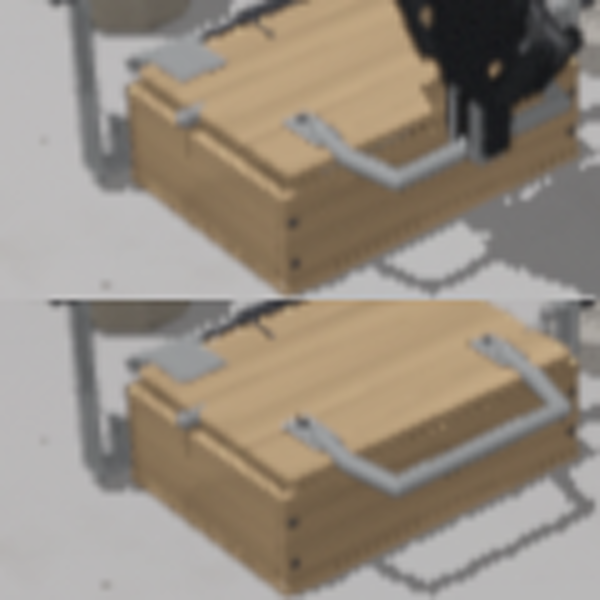

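It held against a 9 N pull with hardly any rise, while a free lid needs 2.5 N at most, so it is latched. I'll press down once more, release at neutral, and retreat.

{"op": "play_rows", "data": {
  "commands": "0 0 0 -3 0; 0 0 0 -6 0; 0 0 0 -9 0; 0 0 0 -10 0; 0 0 0 -10 0; 0 0 0 -8 0; 0 0 0 -6 0; 0 0 0 -5 0; 0.05 0 0 -5 0; 0.1 0 0 -5 0",
  "force": 25
}}

```text
time: 29.35
ee_pos: [0.4889, 0.0237, 0.0304]
tcp_rot: [179.9, -0.0, 86.0]
wrist_force: [6.4, -0.1, 0.7]
opening: 0.0085
```

{"op": "play_rows", "data": {
  "commands": "0.2 0 0 0 0; 0.27 0 0 0 0; 0.27 0 0 0 0; 0.27 -1 0 5 0; 0.27 -1 0 18 0; 0.27 -1 0 40 0; 0.27 -1 0 70 0; 0.27 -5 -20 100 0; 0.27 -15 -55 115 0; 0.27 -25 -95 120 0"
}}

```text
time: 30.18
ee_pos: [0.4638, -0.0713, 0.1536]
tcp_rot: [179.8, 0.0, 86.2]
wrist_force: [0.9, -0.8, -0.3]
opening: 0.0233
```

{"op": "play_rows", "data": {
  "commands": "0.27 0 -35 0 0; 0.27 0 -70 0 0; 0.27 0 -100 0 0; 0.27 0 -110 0 0; 0.27 0 -110 0 0"
}}

```text
time: 30.6
ee_pos: [0.4627, -0.1831, 0.1502]
tcp_rot: [-180.0, -0.0, 85.9]
wrist_force: [-0.3, 0.6, 0.1]
opening: 0.0228
```

```bash
python3 - <<'E'
from h import *
o=get_obs();print(o["time"],o["ee_pos"],o["wrist_force"],o["opening"])
cv2.imwrite("pics/s20.png",camera("scene")[:,:,::-1]);cv2.imwrite("pics/t20.png",camera("top")[:,:,::-1])
crop("pics/s20.png",220,140,370,250,5,"pics/c26.png")
E
```

```text
30.6 [ 0.46267913 -0.1831102   0.150159  ] [-0.28847013  0.62307422  0.07972697] 0.022827111389052777
```

View pics/c26.png

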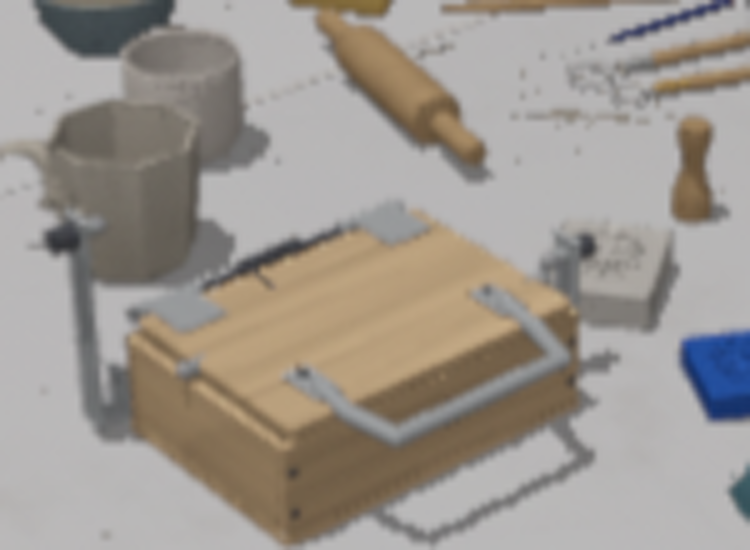

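View pics/t20.png

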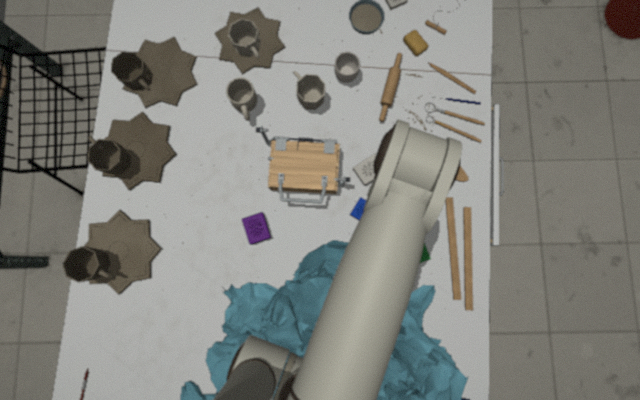

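The lid is level and shut at about (305,165) in the top view. The stamp still stands at (691,170) in the crop, and the gripper is clear of everything.

```bash
python3 -c "
from workcell import *
print(job_done())"
```

```text
the job is handed in; nothing more can be done
None
```

The job is handed in at about 31 s of the 67 s. The small white sprig mould is flat in the box, and the lid was eased shut and is latched.

**What I did**
- **Mould:** I placed and released it while the lid stood open. I then gripped the bar, pulled the lid off its hold-open catch, guided it down at about 0.1 m/s, and pressed it shut with up to about 25 N.
- **Final look:** The lid is level and the stamp still stands where it was. The gripper is clear of everything.

**What went wrong or disagreed**
- **First grasp:** The jaws closed above the mould because the finger tips sit about 3 cm higher than the TCP reading suggested. I went lower and it gripped.
- **First descent into the box:** A finger linkage rubbed the front rim with up to about 19 N. I lifted, turned the gripper 90° and placed the mould on the second try, touching the floor at about 11 N.
- **Catch:** After the first press the lid followed the bar up a few mm with little resistance, and the pictures did not show clearly whether the catch was over the pin. I pressed again and tested by pulling: it held against 9 N with only about 1–2 mm of rise, while a free lid needs at most 2.5 N. I take it as latched on that test alone.
- **Lid rest position:** At rest the lid sits about 4 mm higher at the bar than it did under the 25 N press. I read that as a soft stop, with the lid angle near 0.

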